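Show the tongs turn at the light-up sorting box

TASK

Get the light-up sorting box ready to show the children their turn with the tongs: first put the square block and the half-circle block into their matching recesses, fully home, and let them go. Then take the bamboo tongs, pinch the cylinder with them, without touching it with the gripper itself, and hold it upright in the tongs a few centimetres above the empty round recess. Finish while still holding it there in the squeezed tongs, and leave all the other toys, and the triangle in its recess, as they are.

Things in the scene. Friction and masses are not known exactly. Their poses are not given: they have to be found in the camera images.
- sorting_box: Light-up sorting box, fixed: 240 (x) x 220 (y) mm; bamboo frame 12 mm wide, 62 mm high, round a bamboo top 60 mm above the shelf. Origin under its centre; x away from the round black rocker switch (on the top at x -83 mm, 4 mm high, already on); may be turned about z. Four recesses 16 mm deep with white lit floors, 2 mm wider all round than their pieces; the triangle's (x 62, y 48 mm) is filled.
- recess_square (a point): Centre of the mouth of the square recess (44 x 44 mm, sides along the box's x and y), level with the box's top, 16 mm above the recess floor. Axes as the box.
- recess_half (a point): Centre of the mouth of the half-circle recess, level with the box's top, 16 mm above its floor: the middle of its 36 (x) x 68 (y) mm outline. Flat side towards the switch (box -x), round side towards box +x. Axes as the box.
- recess_round (a point): Centre of the mouth of the round recess (40 mm across, 16 mm deep, empty), level with the box's top. Axes as the box.
- square: Frosted acrylic square block, 40 x 40 x 40 mm, about 70 g, standing on the shelf. Origin at the centre of its underside, x and y along its sides. Seated in its recess it stands 24 mm proud of the top, so hold it by its upper half.
- half_circle: Acrylic half-circle block: half disc of 32 mm radius, 40 mm high, lying flat, about 70 g. Origin at the underside, midway between flat side and crown of the round side (16 mm from each); x points from flat side to crown, y along the 64 mm flat side. Pinch it flat side to crown (32 mm), by its upper half. Seated it stands 24 mm proud, its x along the box's x; it fits one way round only.
- cylinder: Translucent acrylic cylinder standing upright on the shelf, 36 mm across, 44 mm high, about 50 g. Origin at the centre of its underside, z along its axis. Only the tongs may touch it.
- tongs: Spring tongs, one dark bamboo strip 22 mm wide, 4.5 mm thick, bent into a U, lying on edge (22 mm high), 187 mm long, about 45 g. Origin at the rear of the bend, on the underside; x along the middle line to the tips, y to the left arm, z up. Left open, the tips are 63 mm apart inside. Squeezing at tongs_grip by 1 mm brings the tips about 2 mm nearer. They spring open when let go.
- tongs_left: Left arm of the tongs, a straight flat strip 165 mm long: origin where it flexes at the bend, 22 mm ahead of the tongs' origin and 20 mm to the left, at the lower edge; x runs along the arm to its tip.
- tongs_right: Right arm of the tongs, the mirror image of the left, 20 mm to the right.
- tongs_grip (a point): Where to squeeze the tongs: middle line between the arms, 95 mm ahead of the tongs' origin, 11 mm above the underside; axes as the tongs. Over the arms it is 58 mm wide open; 4 N squeezes it to 53 mm (tips 53 mm apart), 7 N to 45 mm (arms parallel, tips on a 36 mm piece); about half of any further grip acts at the tips. 15 to 25 N holds the cylinder firmly.
- tongs_tip (a point): Middle point between the pinching faces at the tips: on the middle line, 172 mm ahead of the tongs' origin (77 mm ahead of tongs_grip), half way up the strip. Axes as the tongs. The arms end 15 mm further on.
- triangle: Acrylic triangle block, sides about 48 mm, 40 mm high, already seated in its recess and 24 mm proud of the top; leave it there.
- peg_doll: Bystander: plain wooden peg doll, 36 mm across, 77 mm high, beyond the pieces. Origin at its foot.
- stacking_ring: Bystander: wooden ring, 54 mm across, 16 mm high, to the right of the pieces. Origin under its centre.
- arch_block: Bystander: wooden arch block, 25 x 70 x 70 mm, at the near right. Origin under its centre.
- wooden_car: Bystander: wooden toy car, 90 x 52 x 50 mm, at the far side. Origin under its centre.
- beaker: Bystander: white ceramic beaker, 68 mm across, 85 mm high, left of the box. Origin under its centre.
Not all that is in view belongs to the job. There is more than one size of the half_circle; the job needs the middle-sized.

How it is judged:
By the outcome, as a careful person would: the job done as asked, in the order asked, and still so for the second after the job is handed in, while the arm keeps its last pose, push and grip.
It also fails if it takes over 72 s, if anything falls off the work surface, if the arm or the gripper's body presses on something with over 40 N, if the wrist force passes 120 N, or if a joint passes its speed limit or range.

ROBOT

A 6-joint arm with a two-finger parallel gripper is mounted at the origin on the work surface. World frame = base frame: x ahead of the robot, y to its left, z up, the work surface at z = 0. Lengths are in m, angles in rad, forces in N, time in s.
With the tool pointing down it reaches from about 0.375 to 0.975 m from the base axis. Payload 3.8 kg.
Tool frame: the origin (TCP) lies at the very end of the fingers, on their centre line; the grasp point (between the pads) lies 19 mm behind it (arm.pinch_z is the distance from the TCP to the grasp point, in m); z points along the fingers, y is the line along which they close (so a half turn about z gives the same grasp; the last joint's range is limited). The gripper opens to 88 mm and grips with 3 to 60 N. Pads are 18 mm wide; open, the fingers measure 123 mm over their backs; the gripper's body (75 mm by 187 mm) begins 45 mm behind the grasp point.
Start: joints at [1.203, 0.264, 1.604, -0, 1.274, -0.037], TCP at [0.219, 0.638, 0.239] pointing down, gripper open.
Joint ranges: [-2.63, 2.63], [-0.94, 2.18], [0.31, 2.57], [-1.31, 4.45], [0, 2.66], [-2.55, 2.55]. Speed limits (rad/s): [2.57, 2.57, 3.14, 3.14, 3.14, 3.14].

INTERFACE

Orientations are given as a rotation vector (axis times angle).
In Python, from cell import arm, vision gives the robot as it stands.
- The arm moves only by the tool play_rows, never from a script. Its argument "series" is a list of rows, each an object of numbers: "hand": the gripper's target within -1 to 1 (fully open at 1, half-way at 0, shut at -1); "tx", "ty", "tz": the shift along the tool's x, y, z in mm; "wx", "wy", "wz": the turn, a rotation vector about the tool's x, y, z in rad. A call has 1 to 20 rows; each row is the pose to reach, as a shift and turn from the pose commanded when the call began, along the tool's axes at that moment; what a row does not reach only later rows make up. A row lasts 1/10 s, in which the tool goes at most 50 mm and 8.59 degrees, less where a joint would pass 70% of its speed; a pose out of reach is approached as far as the arm can. A call with a gripper value outside its range is refused whole. The fingers move at their own pace and stop on an object; "force" is the grip in N (left out, the last holds). Time passes only in rows, so rows that repeat a pose let the fingers close. It gives the time, the measured TCP pose, the force, the opening and the grip force at its end, in the units of the state.
- arm.sense(): the state, without advancing time (a new reading comes with each control period).
- vision.grab_frame(name): name is "scene" or "side" or "wrist"; returns the picture (420x560x3 uint8, blue, green, red); there is no depth.
- vision.camera_info(name): a dict with "fx", "fy", "cx", "cy" (pixels), "origin" and "orientation" of the camera in the world. Camera axes: x right, y up, looking along -z (the intrinsics and any distortion apply to the point x, -y, -z); pixel columns grow to the right and rows downward; lengths in m; the calibration is good to about 2 mm. A picture is of the moment at which its call begins: read the wrist's pose just before it. camera_info takes no time and is no camera call; for the wrist camera it gives the pose at the moment of the call.
- arm.sign_off(): hands the job in; it is judged then, once.
The state is a dict: "time": time; "joint_positions": joint angles; "qvel": joint speeds; "tau": joint torques, N m; "tcp_pos": TCP position; "eef_rot": TCP orientation; "force": force on the tool from outside, world axes, zero at the start; "torque": the same for the moment, N m; "opening": opening from 0.0 (shut) to 1.0 (fully open); "grasp_force": force on a finger pad.
Only numpy, scipy, OpenCV 4.12 (cv2) and the standard library are available. Lean on these libraries where they do the work, as an engineer would, in place of code of your own. Each camera call takes 0.05 s, during which the arm holds its last target. There are 200 camera calls.

## Working session

There is one attempt and no reset: what is moved stays moved. The work goes in short steps, Python scripts to look and compute and a tool call to move; the robot and the scene stay as the last step left them, time stands still between calls to the robot, and variables do not carry over. Pictures are saved under pics/ and viewed, at most 10 in all, crops included, and the job is handed in when it is done.

Besides the shell and the picture viewer there is one more tool, called after "Call:" as name(argument=value, ...) on one line, values as JSON. play_rows: Moves the arm, as the interface text tells. Its arguments: {"type":"object","properties":{"series":{"type":"array","items":{"type":"object","properties":{"hand":{"type":"number"},"tx":{"type":"number"},"ty":{"type":"number"},"tz":{"type":"number"},"wx":{"type":"number"},"wy":{"type":"number"},"wz":{"type":"number"}}}},"force":{"type":"number"}},"required":["series"]}

```bash
ls; mkdir -p pics; cat > h.py <<'E'
import numpy as np, cv2
from scipy.spatial.transform import Rotation as R
from cell import arm, vision
E
python3 - <<'E'
from h import *
s=arm.sense();print(s)
for n in("scene","side","wrist"):
    i=vision.camera_info(n);print(n,i)
    cv2.imwrite(f"pics/{n}0.png",vision.grab_frame(n))
E
```

```text
pics
{'time': 0.0, 'joint_positions': array([ 1.20308367e+00,  2.64703629e-01,  1.60532657e+00, -2.82141340e-05,
        1.27368229e+00, -3.68993373e-02]), 'qvel': array([ 5.66549106e-04, -4.83564251e-04, -4.46794944e-04, -2.45689381e-04,
        5.45758805e-05,  6.89549022e-04]), 'tau': array([-8.24666422e-04, -5.02099442e+01, -3.56883144e+01,  7.25457422e-02,
        2.93258415e-02, -2.06823147e-04]), 'tcp_pos': array([0.21901236, 0.63775848, 0.23744697]), 'eef_rot': array([-0.51719518, -3.09832096,  0.00327003]), 'force': array([ 0.49753506,  0.58679526, -0.77002782]), 'torque': array([0.00685157, 0.06747524, 0.00668654]), 'grasp_force': 0.0, 'opening': 1.0060918067973972}
scene {'fx': 440.2641763894166, 'fy': 440.2641763894166, 'cx': 271.555933031318, 'cy': 215.2465655701736, 'origin': array([ 0.98120653, -0.74251178,  0.83396685]), 'orientation': array([0.83493028, 0.21291707, 0.44791712])}
side {'fx': 487.7412073478201, 'fy': 487.7412073478201, 'cx': 283.56501991662077, 'cy': 206.5772808077616, 'origin': array([0.12174934, 1.09644524, 1.07252126]), 'orientation': array([ 0.23011803, -1.13384159, -2.53271188])}
wrist {'fx': 313.0381788007342, 'fy': 313.0381788007342, 'cx': 274.51685875208847, 'cy': 211.57560377247688, 'origin': array([0.1494553 , 0.66316457, 0.38364541]), 'orientation': array([-0.25341289, -0.17812626,  1.23101374])}
```

View pics/scene0.png

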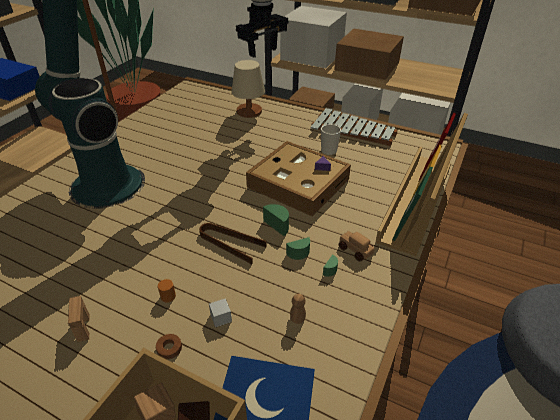

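View pics/side0.png

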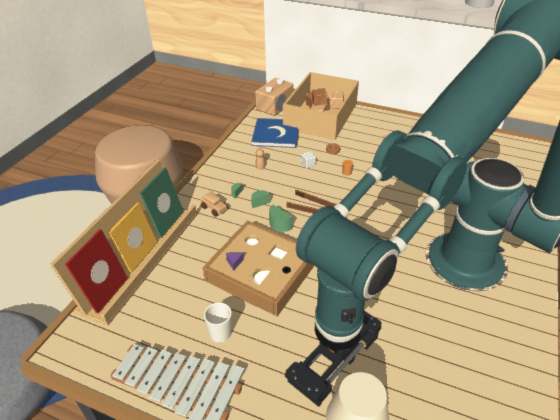

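Scene view: box (298,175), half-circles large (277,215), middle (298,248), small (330,265), white square (220,312), orange cylinder (166,290), tongs with bend (203,230) and tips (265,243)/(250,260), doll (298,308), ring (168,345), arch (78,318), car (354,244). The side view agrees.

```bash
cat >> h.py <<'E'
def ray(cam,uv,z):
    uv=np.atleast_2d(np.asarray(uv,float)); Rm=R.from_rotvec(cam["orientation"]).as_matrix(); o=np.array(cam["origin"])
    d=np.c_[(uv[:,0]-cam["cx"])/cam["fx"],-(uv[:,1]-cam["cy"])/cam["fy"],-np.ones(len(uv))]@Rm.T
    return o+d*((z-o[2])/d[:,2])[:,None]
def proj(cam,p):
    p=np.atleast_2d(p); q=(p-np.array(cam["origin"]))@R.from_rotvec(cam["orientation"]).as_matrix()
    return np.c_[cam["cx"]+cam["fx"]*q[:,0]/-q[:,2],cam["cy"]+cam["fy"]*q[:,1]/q[:,2]]
def totool(dw,s=None):
    s=s or arm.sense(); return R.from_rotvec(s["eef_rot"]).inv().apply(dw)*1000
E
python3 - <<'E'
from h import *
c=vision.camera_info("scene")
for n,u,z in [("box",(298,172),.06),("big",(277,215),.02),("mid",(298,248),.02),("small",(330,265),.02),("sq",(220,312),.02),("cyl",(166,290),.02),("bend",(202,230),.02),("tipL",(267,242),.02),("tipR",(251,262),.02),("doll",(298,322),0),("ring",(168,345),.01),("switch",(277,159),.06)]:
    print(n,ray(c,u,z)[0].round(3))
s=arm.sense();w=vision.camera_info("wrist")
T=R.from_rotvec(s["eef_rot"]);print("cam in tool",T.inv().apply(w["origin"]-s["tcp_pos"]),(T.inv()*R.from_rotvec(w["orientation"])).as_matrix().round(3), T.as_matrix().round(3))
E
```

```text
box [0.544 0.254 0.06 ]
big [0.556 0.09  0.02 ]
mid [ 0.664 -0.001  0.02 ]
small [ 0.76  -0.019  0.02 ]
sq [ 0.593 -0.264  0.02 ]
cyl [ 0.445 -0.269  0.02 ]
bend [ 0.403 -0.058  0.02 ]
tipL [ 0.582 -0.018  0.02 ]
tipR [ 0.58 -0.1   0.02]
doll [ 0.755 -0.195  0.   ]
ring [ 0.536 -0.382  0.01 ]
switch [0.456 0.287 0.06 ]
cam in tool [ 0.0740412   0.00109275 -0.1461051 ] [[-0.     0.958  0.286]
 [ 1.     0.     0.   ]
 [ 0.     0.286 -0.958]] [[-0.946  0.325 -0.001]
 [ 0.325  0.946 -0.002]
 [ 0.    -0.002 -1.   ]]
```

Call:
play_rows(series=[{"tx": -472, "ty": -388, "tz": -60, "wz": -0.331, "hand": 1}, {"tx": -472, "ty": -388, "tz": -60, "wz": -0.331}, {"tx": -472, "ty": -388, "tz": -60, "wz": -0.331}, {"tx": -472, "ty": -388, "tz": -60, "wz": -0.331}, {"tx": -472, "ty": -388, "tz": -60, "wz": -0.331}, {"tx": -472, "ty": -388, "tz": -60, "wz": -0.331}, {"tx": -472, "ty": -388, "tz": -60, "wz": -0.331}, {"tx": -472, "ty": -388, "tz": -60, "wz": -0.331}, {"tx": -472, "ty": -388, "tz": -60, "wz": -0.331}, {"tx": -472, "ty": -388, "tz": -60, "wz": -0.331}, {"tx": -472, "ty": -388, "tz": -60, "wz": -0.331}, {"tx": -472, "ty": -388, "tz": -60, "wz": -0.331}, {"tx": -472, "ty": -388, "tz": -60, "wz": -0.331}, {"tx": -472, "ty": -388, "tz": -60, "wz": -0.331}, {"tx": -472, "ty": -388, "tz": -60, "wz": -0.331}, {"tx": -472, "ty": -388, "tz": -60, "wz": -0.331}])

```text
invalid input
```

```bash
python3 - <<'E'
from h import *
import json
s=arm.sense();print(s["time"],s["tcp_pos"],s["eef_rot"],s["qvel"].round(2))
c=vision.camera_info("wrist");im=vision.grab_frame("wrist");cv2.imwrite("pics/wA.png",im)
json.dump({k:np.array(v).tolist() for k,v in c.items()},open("wA.json","w"))
E
```

```text
0.15 [0.21905618 0.63789302 0.23769403] [-5.17193823e-01 -3.09838847e+00  2.66684505e-03] [-0. -0. -0. -0.  0.  0.]
```

View pics/wA.png

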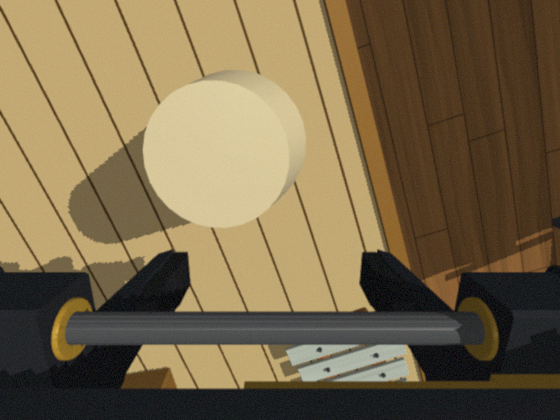

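The lamp is all it sees here; the fingers hide rows below 250. The call was refused, probably because every row needs all its fields.

Call:
play_rows(series=[{"tx": -551, "ty": -432, "tz": -92, "wx": 0, "wy": 0, "wz": -0.331, "hand": 1}, {"tx": -551, "ty": -432, "tz": -92, "wx": 0, "wy": 0, "wz": -0.331, "hand": 1}, {"tx": -551, "ty": -432, "tz": -92, "wx": 0, "wy": 0, "wz": -0.331, "hand": 1}, {"tx": -551, "ty": -432, "tz": -92, "wx": 0, "wy": 0, "wz": -0.331, "hand": 1}, {"tx": -551, "ty": -432, "tz": -92, "wx": 0, "wy": 0, "wz": -0.331, "hand": 1}, {"tx": -551, "ty": -432, "tz": -92, "wx": 0, "wy": 0, "wz": -0.331, "hand": 1}, {"tx": -551, "ty": -432, "tz": -92, "wx": 0, "wy": 0, "wz": -0.331, "hand": 1}, {"tx": -551, "ty": -432, "tz": -92, "wx": 0, "wy": 0, "wz": -0.331, "hand": 1}, {"tx": -551, "ty": -432, "tz": -92, "wx": 0, "wy": 0, "wz": -0.331, "hand": 1}, {"tx": -551, "ty": -432, "tz": -92, "wx": 0, "wy": 0, "wz": -0.331, "hand": 1}, {"tx": -551, "ty": -432, "tz": -92, "wx": 0, "wy": 0, "wz": -0.331, "hand": 1}, {"tx": -551, "ty": -432, "tz": -92, "wx": 0, "wy": 0, "wz": -0.331, "hand": 1}, {"tx": -551, "ty": -432, "tz": -92, "wx": 0, "wy": 0, "wz": -0.331, "hand": 1}, {"tx": -551, "ty": -432, "tz": -92, "wx": 0, "wy": 0, "wz": -0.331, "hand": 1}, {"tx": -551, "ty": -432, "tz": -92, "wx": 0, "wy": 0, "wz": -0.331, "hand": 1}, {"tx": -551, "ty": -432, "tz": -92, "wx": 0, "wy": 0, "wz": -0.331, "hand": 1}, {"tx": -551, "ty": -432, "tz": -92, "wx": 0, "wy": 0, "wz": -0.331, "hand": 1}], force=20)

```text
time: 1.9
tcp_pos: [0.5993, 0.0516, 0.3301]
eef_rot: [0.001, -3.14, -0.001]
force: [0.0, -0.0, 0.7]
opening: 0.999
grasp_force: 0.0
```

```bash
cat >> h.py <<'E'
import json
def shot(name,tag):
    c=vision.camera_info(name);im=vision.grab_frame(name);cv2.imwrite(f"pics/{tag}.png",im)
    json.dump({k:np.array(v).tolist() for k,v in c.items()},open(tag+".json","w")); return c,im
def load(tag): return json.load(open(tag+".json")),cv2.imread(f"pics/{tag}.png")
E
python3 - <<'E'
from h import *
s=arm.sense();print(s["time"],s["tcp_pos"],s["eef_rot"],s["qvel"].round(2))
c,im=shot("wrist","wA1")
E
```

```text
1.9 [0.59933781 0.05164727 0.33013665] [ 5.73508812e-04 -3.14020908e+00 -1.08537600e-03] [ 0.02 -0.01  0.01 -0.   -0.   -0.  ]
```

View pics/wA1.png

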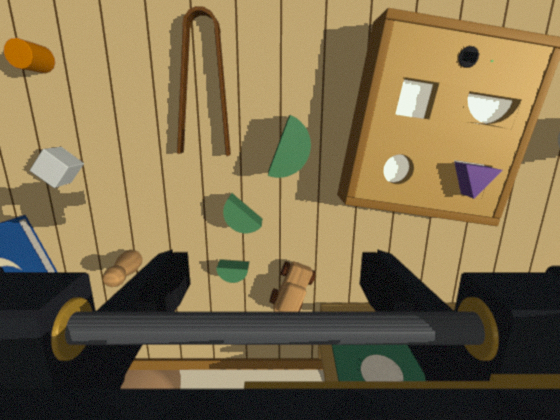

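Wrist view (down = +x, right = +y). Half-circle candidates are large (290,147), middle (243,214) and small (233,271). The white square is at (55,167) and the orange cylinder at (30,57); the doll, car and book are distractors. Tongs: bend (202,12), tips (181,152) and (228,153). Box: switch (469,57), square recess (415,98), half recess (488,107), round recess (396,168), triangle (477,178).

```bash
python3 - <<'E'
from h import *
c,im=load("wA1");hsv=cv2.cvtColor(im,cv2.COLOR_BGR2HSV)
def comps(m,amin=60):
    m=cv2.morphologyEx(m.astype(np.uint8)*255,cv2.MORPH_OPEN,np.ones((2,2)))
    cs,_=cv2.findContours(m,cv2.RETR_EXTERNAL,cv2.CHAIN_APPROX_NONE)
    return [k[:,0] for k in cs if cv2.contourArea(k)>amin and k[:,0,1].mean()<300]
H,S,V=hsv[...,0],hsv[...,1],hsv[...,2]
print("sw",ray(c,(469,57),.063)[0].round(4),"tri",ray(c,(477,178),.07)[0].round(3))
for n,m,z in [("green",(H>50)&(H<85)&(S>90),.04),("white",(S<60)&(V>140),.04),("orange",(H>4)&(H<16)&(S>200)&(V>120),.022),("dark",(V<95)&(S>60)&(H<25),.022),("switch",(V<50),.063)]:
    for k in comps(m):
        w=ray(c,k,z)[:,:2]; r=cv2.minAreaRect((w*1000).astype(np.float32))
        print(n,k.mean(0).round(),"rect",np.round(r[0],1),np.round(r[1],1),round(r[2],1))
E
```

```text
sw [0.455  0.2865 0.063 ] tri [0.601 0.319 0.07 ]
green [233. 270.] rect [753.3 -11.4] [45.8 34.2] 86.1
green [242. 216.] rect [665.   3.] [61.2 38.8] 46.6
green [291. 150.] rect [569.9  79. ] [43.7 83.4] 69.9
white [ 38. 248.] rect [ 712.6 -302.8] [86.2  9.6] 17.0
white [397. 169.] rect [593.7 224.2] [36.7 33.4] 5.8
white [ 59. 168.] rect [ 591.6 -250.4] [52.8 58.2] 49.1
white [488. 107.] rect [515.5 335.1] [58.5 32.1] 81.4
white [414. 100.] rect [502.7 237. ] [38.5 43.3] 81.4
dark [282. 283.] rect [784.7  64.2] [24.5 84.4] 77.1
dark [ 52. 205.] rect [ 651.3 -281.9] [ 4.1 62.4] 90.0
dark [511. 110.] rect [516.3 379.1] [10.5 33.6] 62.3
dark [432. 101.] rect [503.3 268.8] [ 6.4 44.8] 83.0
dark [322. 116.] rect [531.7 119.4] [  3.9 228.5] 89.9
dark [361. 107.] rect [520.7 169.4] [ 18.7 254.6] 81.7
dark [188.  76.] rect [482.1 -66.3] [ 30.2 183.4] 73.4
switch [469.  58.] rect [455.6 286.6] [20.6 22. ] 34.0
```

Only the middle half-circle, at (243,214), has the right size: its rectangle is 61x39 including its side, while the others measure 83 and 46. I'll go over the square first.

Call:
play_rows(series=[{"tx": 7, "ty": -302, "tz": 170, "wx": 0, "wy": 0, "wz": 0, "hand": 1}, {"tx": 7, "ty": -302, "tz": 170, "wx": 0, "wy": 0, "wz": 0, "hand": 1}, {"tx": 7, "ty": -302, "tz": 170, "wx": 0, "wy": 0, "wz": 0, "hand": 1}, {"tx": 7, "ty": -302, "tz": 170, "wx": 0, "wy": 0, "wz": 0, "hand": 1}, {"tx": 7, "ty": -302, "tz": 170, "wx": 0, "wy": 0, "wz": 0, "hand": 1}, {"tx": 7, "ty": -302, "tz": 170, "wx": 0, "wy": 0, "wz": 0, "hand": 1}, {"tx": 7, "ty": -302, "tz": 170, "wx": 0, "wy": 0, "wz": 0, "hand": 1}, {"tx": 7, "ty": -302, "tz": 170, "wx": 0, "wy": 0, "wz": 0, "hand": 1}, {"tx": 7, "ty": -302, "tz": 170, "wx": 0, "wy": 0, "wz": 0, "hand": 1}, {"tx": 7, "ty": -302, "tz": 170, "wx": 0, "wy": 0, "wz": 0, "hand": 1}])

```text
time: 2.95
tcp_pos: [0.5938, -0.2493, 0.1617]
eef_rot: [-0.003, 3.14, 0.0]
force: [0.3, -0.3, -0.3]
opening: 0.999
grasp_force: 0.0
```

```bash
python3 - <<'E'
from h import *
s=arm.sense();print(s["time"],s["tcp_pos"],s["eef_rot"],s["qvel"].round(2))
c,im=shot("wrist","wB")
hsv=cv2.cvtColor(im,cv2.COLOR_BGR2HSV)
print(cv2.resize(hsv[100:280:12,200:350:12],None,fx=1,fy=1)[...,2])
# montage: close crop of mid half from wA1 and the square here
a=cv2.imread("pics/wA1.png")[170:300,190:320]
cv2.imwrite("pics/m1.png",np.hstack([cv2.resize(a,(400,400)),cv2.resize(im[80:280,180:380],(400,400))]))
E
```

```text
2.95 [ 0.59383019 -0.24925365  0.16165963] [-3.37639364e-03  3.14043689e+00  2.18474944e-04] [ 0.01 -0.01 -0.01 -0.   -0.   -0.  ]
[[181 179 182 180 182 182 180  96 180 184 181 181 178]
 [185 180 181 183 178 180 183  90 182 183 178 179 183]
 [180 183 182 180 181 182 182  84 182 180 180 182 179]
 [185 179 172 184 181 179 178  80 181 179 179 186 184]
 [179 183 163 179 182 183 181  76 182 181 187 178 173]
 [178 178 120 180 182 181 179  80 181 182 186 184 127]
 [181 182  55 108 109 146 179  76 184 179 182 183  93]
 [179 106  46 107 186 183 147  85 181 182 182 183  80]
 [106 111  47 153 182 187 182 161 180 180 184 182 105]
 [179 107  55 181 182 182 184  97 182 182 183 179 150]
 [180 183  74 103 182 183 180  97 181 180 178 181 175]
 [180 180 166 183 180 169 182  98 181 179 181 182 181]
 [186 181 177 183 181 181 182 110 181 180 185 180 180]
 [181 182 182 176 182 183 183 111 180 178 184 177 179]
 [183 182 184 182 183 184 183 122 181 179 183 181 183]]
```

View pics/m1.png

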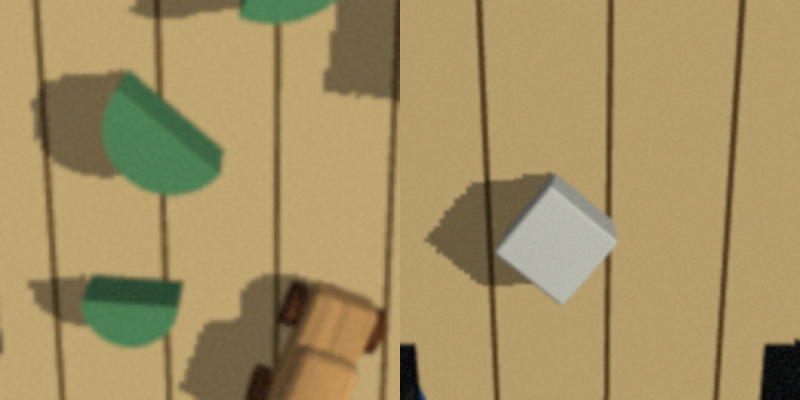

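The crop shows the middle half-circle with its flat side up-right and its crown towards +x,-y. The square's top face is around (260,200), turned about 45°. Now I'll measure its top.

```bash
python3 - <<'E'
from h import *
c,im=load("wB");hsv=cv2.cvtColor(im,cv2.COLOR_BGR2HSV)
for t in (165,172):
    m=((hsv[...,1]<50)&(hsv[...,2]>t)).astype(np.uint8)*255; m[:150]=0;m[260:]=0
    m=cv2.morphologyEx(m,cv2.MORPH_CLOSE,np.ones((3,3)))
    k=max(cv2.findContours(m,0,1)[0],key=cv2.contourArea)[:,0]
    w=ray(c,k,.04)[:,:2]*1000; r=cv2.minAreaRect(w.astype(np.float32)); print(t,r,k.min(0),k.max(0))
print(arm.sense()["tcp_pos"])
E
```

```text
165 ((592.4915161132812, -262.1543273925781), (37.88549041748047, 38.431541442871094), 49.921749114990234) [230 174] [288 231]
172 ((592.5361328125, -262.1679382324219), (37.80153274536133, 38.07903289794922), 50.11288833618164) [230 174] [288 231]
[ 0.59407677 -0.2492737   0.16206121]
```

Call:
play_rows(series=[{"tx": 1.4, "ty": -12.6, "tz": 10, "wx": 0, "wy": 0, "wz": 0.698, "hand": 1}, {"tx": 1.4, "ty": -12.6, "tz": 20, "wx": 0, "wy": 0, "wz": 0.698, "hand": 1}, {"tx": 1.4, "ty": -12.6, "tz": 40, "wx": 0, "wy": 0, "wz": 0.698, "hand": 1}, {"tx": 1.4, "ty": -12.6, "tz": 60, "wx": 0, "wy": 0, "wz": 0.698, "hand": 1}, {"tx": 1.4, "ty": -12.6, "tz": 80, "wx": 0, "wy": 0, "wz": 0.698, "hand": 1}, {"tx": 1.4, "ty": -12.6, "tz": 110, "wx": 0, "wy": 0, "wz": 0.698, "hand": 1}, {"tx": 1.4, "ty": -12.6, "tz": 135, "wx": 0, "wy": 0, "wz": 0.698, "hand": 1}, {"tx": 1.4, "ty": -12.6, "tz": 141, "wx": 0, "wy": 0, "wz": 0.698, "hand": 1}, {"tx": 1.4, "ty": -12.6, "tz": 141, "wx": 0, "wy": 0, "wz": 0.698, "hand": 1}, {"tx": 1.4, "ty": -12.6, "tz": 141, "wx": 0, "wy": 0, "wz": 0.698, "hand": -1}, {"tx": 1.4, "ty": -12.6, "tz": 141, "wx": 0, "wy": 0, "wz": 0.698, "hand": -1}, {"tx": 1.4, "ty": -12.6, "tz": 141, "wx": 0, "wy": 0, "wz": 0.698, "hand": -1}, {"tx": 1.4, "ty": -12.6, "tz": 141, "wx": 0, "wy": 0, "wz": 0.698, "hand": -1}, {"tx": 1.4, "ty": -12.6, "tz": 141, "wx": 0, "wy": 0, "wz": 0.698, "hand": -1}, {"tx": 1.4, "ty": -12.6, "tz": 141, "wx": 0, "wy": 0, "wz": 0.698, "hand": -1}], force=20)

```text
time: 4.5
tcp_pos: [0.5917, -0.2639, 0.0199]
eef_rot: [1.074, 2.952, -0.0]
force: [-0.5, -0.1, 0.1]
opening: 0.479
grasp_force: 0.0
```

Call:
play_rows(series=[{"tx": 0, "ty": 0, "tz": 0, "wx": 0, "wy": 0, "wz": 0, "hand": -1}, {"tx": 0, "ty": 0, "tz": 0, "wx": 0, "wy": 0, "wz": 0, "hand": -1}, {"tx": 0, "ty": 0, "tz": -20, "wx": 0, "wy": 0, "wz": 0, "hand": -1}, {"tx": 0, "ty": 0, "tz": -60, "wx": 0, "wy": 0, "wz": 0, "hand": -1}, {"tx": 10, "ty": 10, "tz": -110, "wx": 0, "wy": 0, "wz": 0, "hand": -1}, {"tx": 346, "ty": 355, "tz": -180, "wx": 0, "wy": 0, "wz": -0.55, "hand": -1}, {"tx": 346, "ty": 355, "tz": -180, "wx": 0, "wy": 0, "wz": -0.55, "hand": -1}, {"tx": 346, "ty": 355, "tz": -180, "wx": 0, "wy": 0, "wz": -0.55, "hand": -1}, {"tx": 346, "ty": 355, "tz": -180, "wx": 0, "wy": 0, "wz": -0.55, "hand": -1}, {"tx": 346, "ty": 355, "tz": -180, "wx": 0, "wy": 0, "wz": -0.55, "hand": -1}, {"tx": 346, "ty": 355, "tz": -180, "wx": 0, "wy": 0, "wz": -0.55, "hand": -1}, {"tx": 346, "ty": 355, "tz": -180, "wx": 0, "wy": 0, "wz": -0.55, "hand": -1}, {"tx": 346, "ty": 355, "tz": -180, "wx": 0, "wy": 0, "wz": -0.55, "hand": -1}, {"tx": 346, "ty": 355, "tz": -180, "wx": 0, "wy": 0, "wz": -0.55, "hand": -1}, {"tx": 346, "ty": 355, "tz": -180, "wx": 0, "wy": 0, "wz": -0.55, "hand": -1}, {"tx": 346, "ty": 355, "tz": -180, "wx": 0, "wy": 0, "wz": -0.55, "hand": -1}, {"tx": 346, "ty": 355, "tz": -180, "wx": 0, "wy": 0, "wz": -0.55, "hand": -1}, {"tx": 346, "ty": 355, "tz": -180, "wx": 0, "wy": 0, "wz": -0.55, "hand": -1}], force=20)

```text
time: 6.3
tcp_pos: [0.5544, 0.2296, 0.199]
eef_rot: [-0.233, -3.132, 0.002]
force: [0.4, 0.1, -0.5]
opening: 0.452
grasp_force: 20.0
```

```bash
python3 - <<'E'
from h import *
s=arm.sense();print(s["time"],s["tcp_pos"],s["eef_rot"],s["grasp_force"],s["opening"],s["qvel"].round(2))
c,im=shot("wrist","wC")
E
```

```text
6.3 [0.55437478 0.22958461 0.19898868] [-2.32526409e-01 -3.13193236e+00  1.65448224e-03] 19.99989333562553 0.4522651896768301 [-0.02 -0.    0.    0.    0.    0.  ]
```

View pics/wC.png

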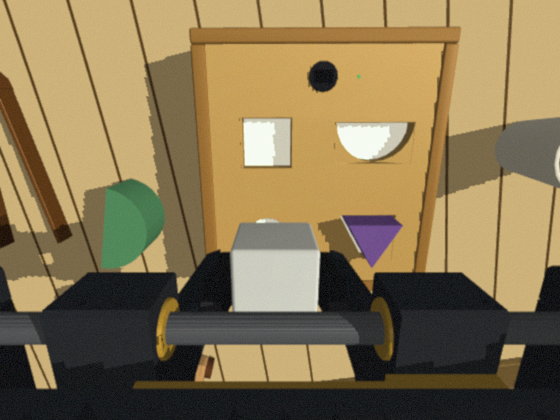

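The view shows the box almost square to the tool: switch (323,76), square mouth columns 243–291 and rows 118–167, half mouth columns 335–412 and rows 122–163, back frame edge at rows 28–43. The square is held in the fingers.

```bash
python3 - <<'E'
from h import *
c,im=load("wC")
cv2.imwrite("pics/m2.png",cv2.resize(im[20:180,180:460],(800,457),interpolation=cv2.INTER_CUBIC))
med=np.median(im[90:110,300:420].reshape(-1,3),0); print(med)
d=np.abs(im.astype(float)-med).max(2)
for n,(x0,y0,x1,y1),z in [("sq",(230,105,305,180),.06),("half",(325,112,425,172),.06),("sw",(300,55,345,98),.064)]:
    m=np.zeros(d.shape,np.uint8); m[y0:y1,x0:x1]=(d[y0:y1,x0:x1]>22)*255
    m=cv2.morphologyEx(m,cv2.MORPH_CLOSE,np.ones((3,3)))
    k=max(cv2.findContours(m,0,1)[0],key=cv2.contourArea)[:,0]
    w=ray(c,k,z)[:,:2]*1000; r=cv2.minAreaRect(w.astype(np.float32)); print(n,np.round(r[0],1),np.round(r[1],1),round(r[2],2),k.min(0),k.max(0))
for n,u,z in [("TL",(191.5,29),.062),("TR",(459,28),.062)]: print(n,ray(c,u,z).round(4))
E
```

```text
[ 95. 166. 205.]
sq [501.4 230.7] [47.  44.6] 81.51 [239 117] [292 168]
half [515.3 325.6] [70.3 36.6] 82.26 [335 121] [415 163]
sw [454.3 285.7] [25.8 24.7] 83.2 [307  60] [338  92]
TL [[0.4036 0.1855 0.062 ]]
TR [[0.4347 0.3981 0.062 ]]
```

View pics/m2.png

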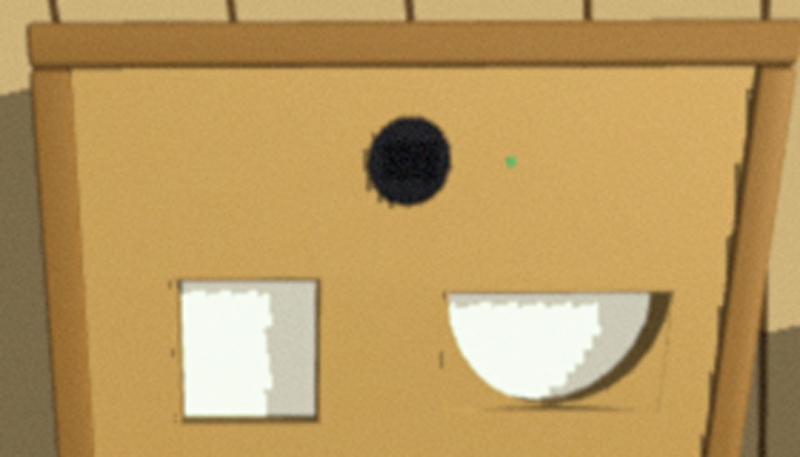

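```bash
python3 - <<'E'
from h import *
c,im=load("wC")
q=ray(c,[(243.3,118.2),(291.7,118.0),(291.5,166.5),(243.7,166.7)],.06)[:,:2]*1000
print(q.round(1),q.mean(0),np.linalg.norm(np.diff(np.r_[q,q[:1]],axis=0),axis=1), [np.degrees(np.arctan2(*v[::-1])) for v in (q[1]-q[0],q[2]-q[3],q[3]-q[0],q[2]-q[1])])
a=-8.4*np.pi/180; Rm=np.array([[np.cos(a),-np.sin(a)],[np.sin(a),np.cos(a)]])
sw=ray(c,(323.2,76.2),.064)[0,:2]*1000; o=sw+Rm@[83,0]; print("box org",o)
h=ray(c,[(335.8,122.2),(414.9,122.2),(374,162.7)],.06)[:,:2]*1000
b=(h-o)@Rm; print("half box",b,"sq box",(q.mean(0)-o)@Rm,"corner box",(ray(c,[(191.5,29),(459,28)],.062)[:,:2]*1000-o)@Rm)
# grasped block: angle & underside check
s=arm.sense();print(R.from_rotvec(s["eef_rot"]).as_matrix().round(4),s["tcp_pos"])
E
```

```text
[[477.5 214.4]
 [483.5 256.2]
 [525.5 250.4]
 [519.2 207.3]] [501.43593128 232.09671511] [42.25537408 42.35623512 43.5783708  42.38530168] [np.float64(81.7288914394753), np.float64(81.75283021247141), np.float64(-9.635680516119047), np.float64(-7.846855834876884)]
box org [536.52640961 274.15505444]
half box [[-46.20919847  13.19412129]
 [-46.09188618  82.4389317 ]
 [-10.78410491  49.78629121]] sq box [-28.57002977 -46.73327481] corner box [[-118.53715715 -107.14296263]
 [-118.81667816  107.79187226]]
[[-9.889e-01  1.484e-01 -1.100e-03]
 [ 1.484e-01  9.889e-01 -9.000e-04]
 [ 1.000e-03 -1.000e-03 -1.000e+00]] [0.55444401 0.22924283 0.19903021]
```

```bash
python3 - <<'E'
from h import *
c,im=load("wC");g=cv2.cvtColor(im,cv2.COLOR_BGR2GRAY).astype(int);S=cv2.cvtColor(im,cv2.COLOR_BGR2HSV)[...,1]
for r in (228,234,240,246,252,256): 
    x=np.where((S[r,215:340]<40)&(g[r,215:340]>90))[0]+215; print(r,x.min(),x.max())
print(g[215:256,262],g[240:310:4,275])
s=arm.sense();Rt=R.from_rotvec(s["eef_rot"])
for p in ([20,-20,20],[20,20,20],[20,-20,-20],[20,20,-20]):  # block corners in tool (mm), TCP 20 above bottom
    print(p,proj(c,s["tcp_pos"]+Rt.apply(np.array(p)/1000)).round(1))
E
```

```text
228 239 310
234 237 312
240 235 314
246 233 316
252 230 319
256 230 320
[156 158 158 162 199 231 243 219 147 122 122 120 123 124 124 123 121 127
 128 122 127 124 123 123 125 126 131 127 125 130 127 124 125 131 154 180
 194 195 200 203 203] [128 126 131 198 205 203 204 204 204 207 203 204 202 202 204 205 204 205]
[20, -20, 20] [[236.2 219. ]]
[20, 20, 20] [[307.9 219. ]]
[20, -20, -20] [[225.4 247.4]]
[20, 20, -20] [[317.3 247.4]]
```

In hand the block shows about 3 px right and 3–4 px below where the calibration predicts, a camera bias of about 2 mm. I'll hover just above the recess and compare the block's edges with the mouth directly.

Call:
play_rows(series=[{"tx": 54.5, "ty": -7.2, "tz": 20, "wx": 0, "wy": 0, "wz": 0, "hand": -1}, {"tx": 54.5, "ty": -7.2, "tz": 50, "wx": 0, "wy": 0, "wz": 0, "hand": -1}, {"tx": 54.5, "ty": -7.2, "tz": 80, "wx": 0, "wy": 0, "wz": 0, "hand": -1}, {"tx": 54.5, "ty": -7.2, "tz": 105, "wx": 0, "wy": 0, "wz": 0, "hand": -1}, {"tx": 54.5, "ty": -7.2, "tz": 109, "wx": 0, "wy": 0, "wz": 0, "hand": -1}, {"tx": 54.5, "ty": -7.2, "tz": 109, "wx": 0, "wy": 0, "wz": 0, "hand": -1}, {"tx": 54.5, "ty": -7.2, "tz": 109, "wx": 0, "wy": 0, "wz": 0, "hand": -1}])

```text
time: 7.05
tcp_pos: [0.501, 0.2313, 0.092]
eef_rot: [0.234, 3.131, 0.001]
force: [0.1, -0.3, -0.5]
opening: 0.454
grasp_force: 20.0
```

```bash
python3 - <<'E'
from h import *
s=arm.sense();print(s["time"],s["tcp_pos"],s["eef_rot"])
c,im=shot("wrist","wD"); c2,i2=shot("side","sD")
cv2.imwrite("pics/m3.png",np.hstack([cv2.resize(im[180:280,210:340],(520,400),interpolation=cv2.INTER_CUBIC),cv2.resize(i2[220:300,240:296],(280,400),interpolation=cv2.INTER_CUBIC)]))
E
```

```text
7.05 [0.50099048 0.23127614 0.09203514] [2.33539022e-01 3.13108506e+00 1.33765969e-03]
```

View pics/m3.png

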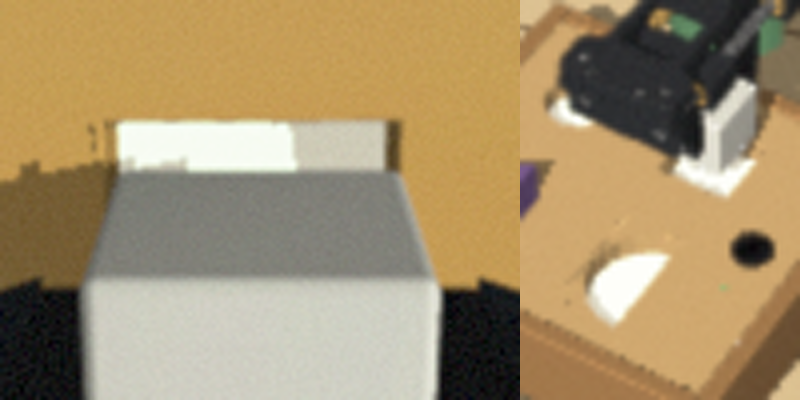

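The block is centred to about 0.5 mm across the mouth. Its front edge sits 3.9 mm inside the mouth's edge where 2 mm is wanted. I'll correct +1.8 / -0.5 and lower it.

Call:
play_rows(series=[{"tx": 1.8, "ty": -0.5, "tz": 0, "wx": 0, "wy": 0, "wz": 0, "hand": -1}, {"tx": 1.8, "ty": -0.5, "tz": 6, "wx": 0, "wy": 0, "wz": 0, "hand": -1}, {"tx": 1.8, "ty": -0.5, "tz": 12, "wx": 0, "wy": 0, "wz": 0, "hand": -1}, {"tx": 1.8, "ty": -0.5, "tz": 18, "wx": 0, "wy": 0, "wz": 0, "hand": -1}, {"tx": 1.8, "ty": -0.5, "tz": 23, "wx": 0, "wy": 0, "wz": 0, "hand": -1}, {"tx": 1.8, "ty": -0.5, "tz": 27, "wx": 0, "wy": 0, "wz": 0, "hand": -1}, {"tx": 1.8, "ty": -0.5, "tz": 27, "wx": 0, "wy": 0, "wz": 0, "hand": -1}])

```text
time: 7.85
tcp_pos: [0.4984, 0.2313, 0.0636]
eef_rot: [0.232, 3.132, 0.0]
force: [2.4, -0.5, -0.4]
opening: 0.45
grasp_force: 20.0
```

Call:
play_rows(series=[{"tx": 0, "ty": 0, "tz": 0, "wx": 0, "wy": 0, "wz": 0, "hand": 0.4}, {"tx": 0, "ty": 0, "tz": 0, "wx": 0, "wy": 0, "wz": 0, "hand": 0.4}, {"tx": 0, "ty": 0, "tz": 0, "wx": 0, "wy": 0, "wz": 0, "hand": 0.4}, {"tx": 0, "ty": 0, "tz": 0, "wx": 0, "wy": 0, "wz": 0, "hand": 0.4}, {"tx": 0, "ty": 0, "tz": -40, "wx": 0, "wy": 0, "wz": 0, "hand": 0.4}, {"tx": 0, "ty": 0, "tz": -90, "wx": 0, "wy": 0, "wz": 0.1, "hand": 1}, {"tx": -194, "ty": -202, "tz": -106, "wx": 0, "wy": 0, "wz": 2.12, "hand": 1}, {"tx": -194, "ty": -202, "tz": -106, "wx": 0, "wy": 0, "wz": 2.12, "hand": 1}, {"tx": -194, "ty": -202, "tz": -106, "wx": 0, "wy": 0, "wz": 2.12, "hand": 1}, {"tx": -194, "ty": -202, "tz": -106, "wx": 0, "wy": 0, "wz": 2.12, "hand": 1}, {"tx": -194, "ty": -202, "tz": -106, "wx": 0, "wy": 0, "wz": 2.12, "hand": 1}, {"tx": -194, "ty": -202, "tz": -106, "wx": 0, "wy": 0, "wz": 2.12, "hand": 1}, {"tx": -194, "ty": -202, "tz": -106, "wx": 0, "wy": 0, "wz": 2.12, "hand": 1}, {"tx": -194, "ty": -202, "tz": -106, "wx": 0, "wy": 0, "wz": 2.12, "hand": 1}, {"tx": -194, "ty": -202, "tz": -106, "wx": 0, "wy": 0, "wz": 2.12, "hand": 1}, {"tx": -194, "ty": -202, "tz": -106, "wx": 0, "wy": 0, "wz": 2.12, "hand": 1}, {"tx": -194, "ty": -202, "tz": -106, "wx": 0, "wy": 0, "wz": 2.12, "hand": 1}, {"tx": -194, "ty": -202, "tz": -106, "wx": 0, "wy": 0, "wz": 2.12, "hand": 1}, {"tx": -194, "ty": -202, "tz": -106, "wx": 0, "wy": 0, "wz": 2.12, "hand": 1}, {"tx": -194, "ty": -202, "tz": -106, "wx": 0, "wy": 0, "wz": 2.12, "hand": 1}])

```text
time: 9.85
tcp_pos: [0.6597, 0.003, 0.1694]
eef_rot: [-2.849, -1.323, 0.001]
force: [-0.4, 0.6, -0.2]
opening: 1.0
grasp_force: 0.0
```

Call:
play_rows(series=[{"tx": 0, "ty": 0, "tz": 0, "wx": 0, "wy": 0, "wz": 0.07, "hand": 1}, {"tx": 0, "ty": 0, "tz": 0, "wx": 0, "wy": 0, "wz": 0.07, "hand": 1}])

```text
time: 10.05
tcp_pos: [0.6597, 0.0029, 0.1695]
eef_rot: [-2.891, -1.228, 0.001]
force: [-0.3, 0.1, 0.1]
opening: 0.999
grasp_force: 0.0
```

```bash
python3 - <<'E'
from h import *
s=arm.sense();T=R.from_rotvec(s["eef_rot"]).as_matrix();print(s["time"],s["tcp_pos"],T.round(3),s["qvel"].round(2))
c,im=shot("wrist","wE");hsv=cv2.cvtColor(im,cv2.COLOR_BGR2HSV)
m=((hsv[...,0]>50)&(hsv[...,0]<85)&(hsv[...,1]>90)).astype(np.uint8)*255
for k in cv2.findContours(m,0,1)[0]:
    if cv2.contourArea(k)>300: print(k[:,0].mean(0),k[:,0].min(0),k[:,0].max(0))
c2,i2=shot("side","sE")
cv2.imwrite("pics/m4.png",np.hstack([im,cv2.resize(i2[220:300,240:288],(240,400))[:,:] if 0 else cv2.resize(i2[220:304,240:288],(240,420))]))
E
```

```text
10.05 [0.65974661 0.00294525 0.16945915] [[ 0.694  0.72  -0.001]
 [ 0.72  -0.694  0.   ]
 [-0.    -0.    -1.   ]] [-0.    0.   -0.   -0.    0.   -0.06]
[151.20576132 215.69958848] [107 182] [206 254]
[281.53614458 197.23493976] [268 162] [302 232]
[368.05072464 137.84057971] [341 117] [389 166]
```

View pics/m4.png

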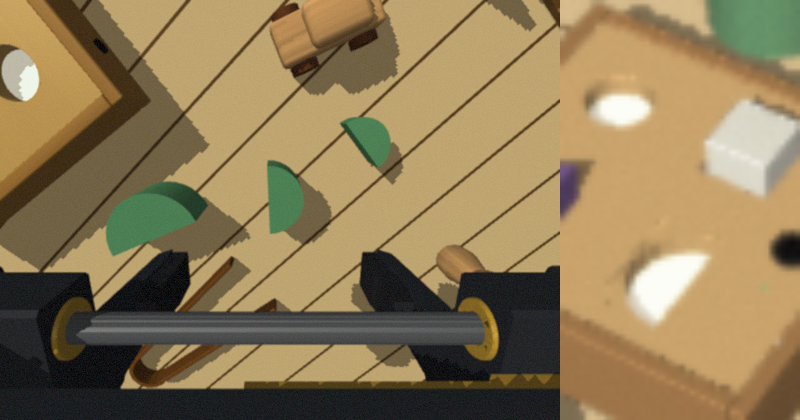

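The side crop shows the square fully home in its recess. In the wrist view the middle half-circle is at (268–302,162–232) with its flat edge nearly vertical; the large one is close on the left, with its corner at (206,205), so I'll open only partly.

```bash
python3 - <<'E'
from h import *
c,im=load("wE");hsv=cv2.cvtColor(im,cv2.COLOR_BGR2HSV)
roi=hsv[155:240,260:310]
print(np.unique(roi[...,2][(roi[...,0]>50)&(roi[...,0]<85)&(roi[...,1]>90)]//10*10,return_counts=True))
m=((hsv[...,0]>50)&(hsv[...,0]<85)&(hsv[...,1]>90)&(hsv[...,2]>105)).astype(np.uint8); m[:,:255]=0;m[:,315:]=0;m[245:]=0
rows=np.where(m.any(1))[0]; rows=rows[(rows>158)]
L=[(r,*np.where(m[r])[0][[0,-1]]) for r in rows]; print(L[::6],L[-1])
s=arm.sense();T=R.from_rotvec(s["eef_rot"])
def tool(p): return T.inv().apply(p-s["tcp_pos"])*1000
mid=[(l-.5,r) for r,l,_ in L[8:-6]]; w=tool(ray(c,mid,.04)); a=np.polyfit(w[:,0],w[:,1],1); print("flat slope deg",np.degrees(np.arctan(a[0])),"tool y at x",a[1])
k=[(r_+.5,r) for r,_,r_ in L]+mid; W=tool(ray(c,k,.04)); print("x range",W[:,0].min(),W[:,0].max(),"y range",W[:,1].min(),W[:,1].max())
E
```

```text
(array([ 50,  60,  70,  80,  90, 100, 110, 120, 130], dtype=uint8), array([   2,   13,   22,   22,   34,   10,   22, 1400,  319]))
[(np.int64(166), np.int64(268), np.int64(274)), (np.int64(172), np.int64(268), np.int64(288)), (np.int64(178), np.int64(269), np.int64(294)), (np.int64(184), np.int64(269), np.int64(298)), (np.int64(190), np.int64(269), np.int64(300)), (np.int64(196), np.int64(270), np.int64(301)), (np.int64(202), np.int64(269), np.int64(302)), (np.int64(208), np.int64(270), np.int64(300)), (np.int64(214), np.int64(270), np.int64(299)), (np.int64(220), np.int64(270), np.int64(294)), (np.int64(226), np.int64(271), np.int64(288)), (np.int64(232), np.int64(271), np.int64(272))] (np.int64(232), np.int64(271), np.int64(272))
flat slope deg -2.0083304282854457 tool y at x -5.510951636773125
x range -27.58656077664572 34.273751568154516 y range -6.839355678899087 24.8935874634369
```

Call:
play_rows(series=[{"tx": 6.5, "ty": 6.8, "tz": 20, "wx": 0, "wy": 0, "wz": -0.035, "hand": 0.36}, {"tx": 6.5, "ty": 6.8, "tz": 50, "wx": 0, "wy": 0, "wz": -0.035, "hand": 0.36}, {"tx": 6.5, "ty": 6.8, "tz": 80, "wx": 0, "wy": 0, "wz": -0.035, "hand": 0.36}, {"tx": 6.5, "ty": 6.8, "tz": 100, "wx": 0, "wy": 0, "wz": -0.035, "hand": 0.36}, {"tx": 6.5, "ty": 6.8, "tz": 125, "wx": 0, "wy": 0, "wz": -0.035, "hand": 0.36}, {"tx": 6.5, "ty": 6.8, "tz": 145, "wx": 0, "wy": 0, "wz": -0.035, "hand": 0.36}, {"tx": 6.5, "ty": 6.8, "tz": 149, "wx": 0, "wy": 0, "wz": -0.035, "hand": 0.36}, {"tx": 6.5, "ty": 6.8, "tz": 149, "wx": 0, "wy": 0, "wz": -0.035, "hand": 0.36}, {"tx": 6.5, "ty": 6.8, "tz": 149, "wx": 0, "wy": 0, "wz": -0.035, "hand": -1}, {"tx": 6.5, "ty": 6.8, "tz": 149, "wx": 0, "wy": 0, "wz": -0.035, "hand": -1}, {"tx": 6.5, "ty": 6.8, "tz": 149, "wx": 0, "wy": 0, "wz": -0.035, "hand": -1}, {"tx": 6.5, "ty": 6.8, "tz": 149, "wx": 0, "wy": 0, "wz": -0.035, "hand": -1}, {"tx": 6.5, "ty": 6.8, "tz": 149, "wx": 0, "wy": 0, "wz": -0.035, "hand": -1}, {"tx": 6.5, "ty": 6.8, "tz": 149, "wx": 0, "wy": 0, "wz": -0.035, "hand": -1}], force=20)

```text
time: 11.55
tcp_pos: [0.6704, 0.0028, 0.022]
eef_rot: [2.868, 1.279, 0.003]
force: [-0.6, -0.7, 6.0]
opening: 0.359
grasp_force: 20.0
```

Call:
play_rows(series=[{"tx": 0, "ty": 0, "tz": -20, "wx": 0, "wy": 0, "wz": 0, "hand": -1}, {"tx": 0, "ty": 0, "tz": -60, "wx": 0, "wy": 0, "wz": 0, "hand": -1}, {"tx": 0, "ty": 0, "tz": -110, "wx": 0, "wy": 0, "wz": 0, "hand": -1}, {"tx": 134, "ty": -334, "tz": -140, "wx": 0, "wy": 0, "wz": -0.587, "hand": -1}, {"tx": 134, "ty": -334, "tz": -140, "wx": 0, "wy": 0, "wz": -0.587, "hand": -1}, {"tx": 134, "ty": -334, "tz": -140, "wx": 0, "wy": 0, "wz": -0.587, "hand": -1}, {"tx": 134, "ty": -334, "tz": -140, "wx": 0, "wy": 0, "wz": -0.587, "hand": -1}, {"tx": 134, "ty": -334, "tz": -140, "wx": 0, "wy": 0, "wz": -0.587, "hand": -1}, {"tx": 134, "ty": -334, "tz": -140, "wx": 0, "wy": 0, "wz": -0.587, "hand": -1}, {"tx": 134, "ty": -334, "tz": -140, "wx": 0, "wy": 0, "wz": -0.587, "hand": -1}, {"tx": 134, "ty": -334, "tz": -140, "wx": 0, "wy": 0, "wz": -0.587, "hand": -1}, {"tx": 134, "ty": -334, "tz": -140, "wx": 0, "wy": 0, "wz": -0.587, "hand": -1}, {"tx": 134, "ty": -334, "tz": -110, "wx": 0, "wy": 0, "wz": -0.587, "hand": -1}, {"tx": 134, "ty": -334, "tz": -80, "wx": 0, "wy": 0, "wz": -0.587, "hand": -1}, {"tx": 134, "ty": -334, "tz": -72, "wx": 0, "wy": 0, "wz": -0.587, "hand": -1}, {"tx": 134, "ty": -334, "tz": -72, "wx": 0, "wy": 0, "wz": -0.587, "hand": -1}, {"tx": 134, "ty": -334, "tz": -72, "wx": 0, "wy": 0, "wz": -0.587, "hand": -1}])

```text
time: 13.25
tcp_pos: [0.5116, 0.3251, 0.0934]
eef_rot: [2.378, 2.053, 0.001]
force: [0.1, -0.0, 0.0]
opening: 0.357
grasp_force: 20.0
```

```bash
python3 - <<'E'
from h import *
s=arm.sense();print(s["time"],s["tcp_pos"],s["eef_rot"],s["opening"])
c,im=shot("wrist","wF")
cv2.imwrite("pics/m5.png",cv2.resize(im[160:280,200:350],(750,600),interpolation=cv2.INTER_CUBIC))
E
```

```text
13.25 [0.51156779 0.32512165 0.09343225] [2.37755903e+00 2.05297677e+00 1.02352735e-03] 0.35688941001626945
```

View pics/m5.png

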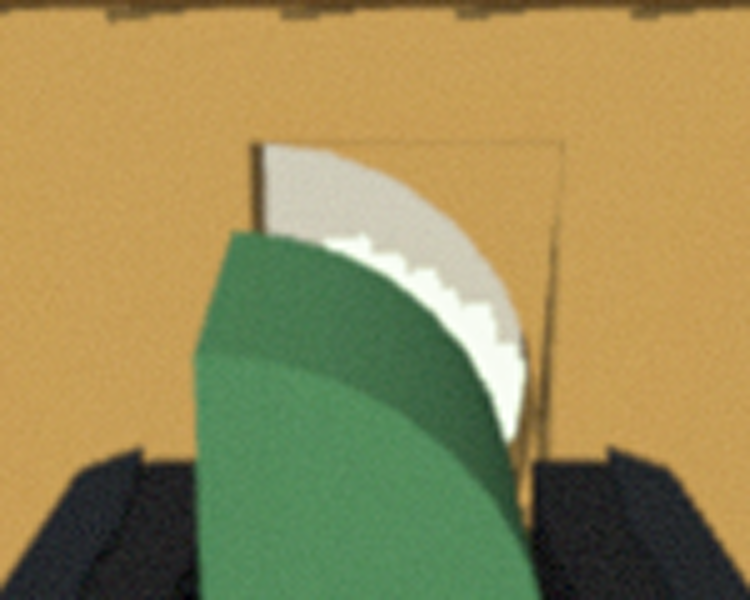

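The half mouth's corner is at px (250,189) and the block's bottom corner at px (246,207). Casting both gives about 3 mm to move in tool y and 5.6 mm in tool x. That was the tenth picture, so I work from numbers alone from now on.

Call:
play_rows(series=[{"tx": 5.6, "ty": 3.0, "tz": 0, "wx": 0, "wy": 0, "wz": 0, "hand": -1}, {"tx": 5.6, "ty": 3.0, "tz": 6, "wx": 0, "wy": 0, "wz": 0, "hand": -1}, {"tx": 5.6, "ty": 3.0, "tz": 12, "wx": 0, "wy": 0, "wz": 0, "hand": -1}, {"tx": 5.6, "ty": 3.0, "tz": 16, "wx": 0, "wy": 0, "wz": 0, "hand": -1}, {"tx": 5.6, "ty": 3.0, "tz": 16, "wx": 0, "wy": 0, "wz": 0, "hand": -1}])

```text
time: 13.8
tcp_pos: [0.514, 0.3306, 0.0757]
eef_rot: [2.376, 2.055, -0.002]
force: [0.3, 0.8, -1.3]
opening: 0.356
grasp_force: 20.0
```

Call:
play_rows(series=[{"tx": 0, "ty": 0, "tz": 4, "wx": 0, "wy": 0, "wz": 0, "hand": -1}, {"tx": 0, "ty": 0, "tz": 8, "wx": 0, "wy": 0, "wz": 0, "hand": -1}, {"tx": 0, "ty": 0, "tz": 10, "wx": 0, "wy": 0, "wz": 0, "hand": -1}, {"tx": 0, "ty": 0, "tz": 10, "wx": 0, "wy": 0, "wz": 0, "hand": -1}])

```text
time: 14.2
tcp_pos: [0.5141, 0.3307, 0.0664]
eef_rot: [-2.376, -2.055, 0.001]
force: [-0.2, -0.8, -0.5]
opening: 0.356
grasp_force: 20.0
```

Both checks say it is home: the TCP is at 66.4 mm with the pads 22 mm above the block's underside, and the force is close to zero. Release and go to look at the tongs.

Call:
play_rows(series=[{"tx": 0, "ty": 0, "tz": 0.4, "wx": 0, "wy": 0, "wz": 0, "hand": 0.36}, {"tx": 0, "ty": 0, "tz": 0.4, "wx": 0, "wy": 0, "wz": 0, "hand": 0.36}, {"tx": 0, "ty": 0, "tz": 0.4, "wx": 0, "wy": 0, "wz": 0, "hand": 0.36}, {"tx": 0, "ty": 0, "tz": 0.4, "wx": 0, "wy": 0, "wz": 0, "hand": 0.36}, {"tx": 0, "ty": 0, "tz": -40, "wx": 0, "wy": 0, "wz": 0, "hand": 0.36}, {"tx": 0, "ty": 0, "tz": -90, "wx": 0, "wy": 0, "wz": 0.1, "hand": 1}, {"tx": -394, "ty": 41, "tz": -104, "wx": 0, "wy": 0, "wz": 1.43, "hand": 1}, {"tx": -394, "ty": 41, "tz": -104, "wx": 0, "wy": 0, "wz": 1.43, "hand": 1}, {"tx": -394, "ty": 41, "tz": -104, "wx": 0, "wy": 0, "wz": 1.43, "hand": 1}, {"tx": -394, "ty": 41, "tz": -104, "wx": 0, "wy": 0, "wz": 1.43, "hand": 1}, {"tx": -394, "ty": 41, "tz": -104, "wx": 0, "wy": 0, "wz": 1.43, "hand": 1}, {"tx": -394, "ty": 41, "tz": -104, "wx": 0, "wy": 0, "wz": 1.43, "hand": 1}, {"tx": -394, "ty": 41, "tz": -104, "wx": 0, "wy": 0, "wz": 1.43, "hand": 1}, {"tx": -394, "ty": 41, "tz": -104, "wx": 0, "wy": 0, "wz": 1.43, "hand": 1}, {"tx": -394, "ty": 41, "tz": -104, "wx": 0, "wy": 0, "wz": 1.43, "hand": 1}, {"tx": -394, "ty": 41, "tz": -104, "wx": 0, "wy": 0, "wz": 1.43, "hand": 1}, {"tx": -394, "ty": 41, "tz": -104, "wx": 0, "wy": 0, "wz": 1.43, "hand": 1}, {"tx": -394, "ty": 41, "tz": -104, "wx": 0, "wy": 0, "wz": 1.43, "hand": 1}])

```text
time: 16.0
tcp_pos: [0.4979, -0.064, 0.1706]
eef_rot: [-3.141, 0.001, 0.0]
force: [-0.9, 0.9, -0.5]
opening: 0.997
grasp_force: 0.0
```

```bash
python3 - <<'E'
from h import *
s=arm.sense();T=R.from_rotvec(s["eef_rot"]);print(s["time"],s["tcp_pos"],T.as_matrix().round(3),s["qvel"].round(2))
c,im=shot("wrist","wG");hsv=cv2.cvtColor(im,cv2.COLOR_BGR2HSV);H,S,V=cv2.split(hsv)
m=((V<110)&(S>110)&(H<20)).astype(np.uint8)*255; m=cv2.morphologyEx(m,cv2.MORPH_OPEN,np.ones((5,5)))
def tool(p): return T.inv().apply(p-s["tcp_pos"])*1000
for k in cv2.findContours(m,0,1)[0]:
    if cv2.contourArea(k)>150: print(cv2.contourArea(k),k[:,0].min(0),k[:,0].max(0))
for r in (80,100,120,140,160,180,200,220,240):
    x=np.where(m[r])[0]; g=np.split(x,np.where(np.diff(x)>2)[0]+1) if len(x) else []; print(r,[(a[0],a[-1]) for a in g if len(a)])
# side and scene views: half, square, box things
for n in("scene","side"):
    c2,i2=shot(n,n+"G");h2=cv2.cvtColor(i2,cv2.COLOR_BGR2HSV);a,b,v=cv2.split(h2)
    for nm,mm in [("green",(a>45)&(a<88)&(b>70)),("white",(b<50)&(v>120)),("orange",(a>3)&(a<16)&(b>180)&(v>70)),]:
        mm=mm.astype(np.uint8)*255
        for k in cv2.findContours(mm,0,1)[0]:
            A=cv2.contourArea(k);q=k[:,0].mean(0)
            if 25<A<1500 and abs(q[0]-280)<140 and 100<q[1]<350: print(n,nm,A,k[:,0].min(0),k[:,0].max(0))
E
```

```text
16.0 [ 0.4979327  -0.06401026  0.17061468] [[ 1.    -0.001 -0.   ]
 [-0.001 -1.     0.   ]
 [-0.    -0.    -1.   ]] [ 0.01  0.   -0.   -0.   -0.    0.01]
485.5 [236 268] [277 295]
950.5 [  2 215] [ 52 271]
298.5 [ 21 193] [ 48 223]
632.5 [  0 166] [ 26 216]
165.0 [226 150] [233 186]
415.5 [  5 141] [ 45 171]
754.5 [ 0 93] [ 42 135]
523.0 [11 43] [39 86]
80 [(np.int64(0), np.int64(2)), (np.int64(17), np.int64(23)), (np.int64(32), np.int64(37))]
100 [(np.int64(0), np.int64(3)), (np.int64(15), np.int64(21)), (np.int64(30), np.int64(34))]
120 [(np.int64(0), np.int64(12)), (np.int64(20), np.int64(27)), (np.int64(30), np.int64(37)), (np.int64(222), np.int64(227))]
140 [(np.int64(5), np.int64(16)), (np.int64(20), np.int64(24)), (np.int64(38), np.int64(42)), (np.int64(293), np.int64(298))]
160 [(np.int64(8), np.int64(32)), (np.int64(35), np.int64(40)), (np.int64(226), np.int64(231))]
180 [(np.int64(14), np.int64(25)), (np.int64(33), np.int64(40)), (np.int64(228), np.int64(233)), (np.int64(288), np.int64(292))]
200 [(np.int64(0), np.int64(8)), (np.int64(15), np.int64(19)), (np.int64(22), np.i
[... 554 characters left out ...]
 white 76.5 [382 126] [394 138]
scene white 88.5 [371 123] [384 137]
scene white 96.5 [361 121] [375 135]
scene white 98.5 [351 119] [366 134]
scene white 107.5 [339 116] [357 132]
scene white 79.5 [335 113] [348 127]
scene white 87.5 [321 111] [340 133]
scene white 123.0 [311 108] [331 128]
scene white 531.5 [380  89] [452 123]
scene orange 188.0 [158 279] [172 301]
side green 211.5 [254 262] [270 283]
side green 385.5 [269 205] [291 231]
side green 79.0 [232 183] [241 196]
side white 804.5 [204 303] [230 341]
side white 223.0 [269 240] [287 258]
side white 44.0 [246 239] [257 244]
side white 166.5 [157 193] [169 211]
side white 130.5 [251 140] [294 147]
side white 100.0 [306 111] [330 121]
```

```bash
python3 - <<'E'
from h import *
c,im=load("wG");s=arm.sense();T=R.from_rotvec(s["eef_rot"])
def tool(p): return T.inv().apply(p-s["tcp_pos"])*1000
H,S,V=cv2.split(cv2.cvtColor(im,cv2.COLOR_BGR2HSV)); m=(V<115)&(S>100)&(H<20)
L=[];Rr=[]
for r in range(80,246,3):
    x=np.where(m[r,200:330])[0]+200; g=[a for a in np.split(x,np.where(np.diff(x)>1)[0]+1) if len(a)>3] if len(x) else []
    if r<135: print(r,[(int(a[0]),int(a[-1])) for a in g])
    if r>=135:
        for a in g:
            if len(a)<10: (L if a[0]<256 else Rr).append(((a[0]+a[-1])/2,r))
for n,A in(("imgL",L),("imgR",Rr)):
    w=tool(ray(c,A,.022)); p=np.polyfit(w[:,0],w[:,1],1); print(n,len(A),"y at x=0,77:",np.polyval(p,[0,77]),"x span",w[:,0].min(),w[:,0].max(),"res",np.abs(np.polyval(p,w[:,0])-w[:,1]).max())
for u in((223,110),(297,110)): print(tool(ray(c,u,.022)))
# placed-block check
Rb=R.from_euler("z",-8.3,degrees=True)
th=np.linspace(-np.pi/2,np.pi/2,30); half=np.c_[32*np.cos(th)-16,32*np.sin(th)]; sq=np.array([[-20,-20],[-20,20],[20,20],[20,-20]])
for n in("scene","side"):
    cc,_=load(n+"G")
    for nm,sh,ctr in(("half",half,(513.,328.)),("sq",sq,(498,231.4))):
        for z0 in (44,60):
            P=np.vstack([np.c_[sh,np.full(len(sh),z)] for z in (max(z0,60),z0+40)]); u=proj(cc,(Rb.apply(P)+[*ctr,0])/1000); print(n,nm,z0,u.min(0).round(1),u.max(0).round(1))
E
```

```text
80 []
83 []
86 [(205, 208)]
89 [(205, 208)]
92 [(206, 209)]
95 []
98 []
101 [(206, 209)]
104 [(205, 209)]
107 [(206, 209)]
110 [(207, 210)]
113 [(207, 210), (222, 227)]
116 [(222, 228), (298, 303)]
119 [(222, 228), (296, 302)]
122 [(222, 227), (296, 301)]
125 [(222, 229), (295, 301)]
128 [(223, 230), (295, 300)]
131 [(223, 229), (294, 300)]
134 [(223, 229), (294, 299)]
imgL 36 y at x=0,77: [-42.40784768 -45.99446076] x span -49.46177149121874 57.35702185554385 res 1.0509286791464234
imgR 37 y at x=0,77: [11.56918846 21.7450329 ] x span -49.43274676249423 57.3958563021263 res 0.5836992717821978
[[ 80.922172   -47.18212238 148.6248829 ]]
[[ 80.96288395  19.11004208 148.62171184]]
scene half 44 [289.2 144.6] [305.3 161.2]
scene half 60 [289.2 140.2] [305.6 161.2]
scene sq 44 [271.8 160. ] [290.5 177.3]
scene sq 60 [271.8 155.5] [290.6 177.3]
side half 44 [252.6 262. ] [271.3 285. ]
side half 60 [252.4 258. ] [271.3 285. ]
side sq 44 [269.1 238.9] [288.8 259.1]
side sq 60 [268.9 235. ] [288.8 259.1]
```

Projections confirm both blocks are seated: their tops match the z0 = 44 mm case. I'll cross-check the tongs' middle line with the earlier pictures.

```bash
python3 - <<'E'
from h import *
def show(tag,rows,x0,x1,z,th=115):
    c,im=load(tag);H,S,V=cv2.split(cv2.cvtColor(im,cv2.COLOR_BGR2HSV)); m=(V<th)&(S>80)&(H<20)
    for r in rows:
        x=np.where(m[r,x0:x1])[0]+x0; g=[a for a in np.split(x,np.where(np.diff(x)>1)[0]+1) if len(a)>1] if len(x) else []
        print(tag,r,[(int(a[0]),int(a[-1]),ray(c,((a[0]+a[-1])/2,r),z)[0,:2].round(4).tolist()) for a in g])
show("wA1",(6,9,12,80,120,140,150,154),165,245,.022)
show("scene0" if 0 else "sceneG",(225,228,235,242,250,258,262),190,275,.022,80)
E
```

```text
wA1 6 [(235, 236, [0.3893, 0.0034])]
wA1 9 [(190, 206, [0.3926, -0.0443])]
wA1 12 [(188, 210, [0.396, -0.0433])]
wA1 80 [(179, 186, [0.4762, -0.071]), (219, 223, [0.4762, -0.0192])]
wA1 120 [(178, 184, [0.5279, -0.0774]), (222, 226, [0.5279, -0.0175])]
wA1 140 [(176, 183, [0.5551, -0.0818]), (224, 228, [0.5551, -0.0159]), (239, 240, [0.5551, 0.0032])]
wA1 150 [(176, 183, [0.5691, -0.083]), (225, 229, [0.5691, -0.0151])]
wA1 154 [(226, 229, [0.5748, -0.0146]), (240, 242, [0.5748, 0.0048])]
sceneG 225 [(202, 215, [0.4089, -0.0345]), (217, 220, [0.4333, -0.022]), (264, 265, [0.5457, 0.0353]), (267, 268, [0.553, 0.0391])]
sceneG 228 [(200, 228, [0.429, -0.0379])]
sceneG 235 [(198, 208, [0.4179, -0.0745]), (227, 236, [0.4859, -0.0397]), (238, 247, [0.5121, -0.0263]), (259, 260, [0.5525, -0.0057])]
sceneG 242 [(209, 221, [0.4612, -0.0823]), (233, 234, [0.5045, -0.0601]), (250, 260, [0.5548, -0.0344]), (262, 268, [0.5782, -0.0224])]
sceneG 250 [(225, 239, [0.5164, -0.087]), (256, 257, [0.5726, -0.0582])]
sceneG 258 [(209, 210, [0.4804, -0.1371]), (240, 251, [0.5615, -0.0956])]
sceneG 262 [(247, 252, [0.5773, -0.1029])]
```

Call:
play_rows(series=[{"tx": -12, "ty": -16, "tz": 20, "wx": 0, "wy": 0, "wz": 0.043, "hand": 1}, {"tx": -12, "ty": -16, "tz": 60, "wx": 0, "wy": 0, "wz": 0.043, "hand": 1}, {"tx": -12, "ty": -16, "tz": 100, "wx": 0, "wy": 0, "wz": 0.043, "hand": 1}, {"tx": -12, "ty": -16, "tz": 135, "wx": 0, "wy": 0, "wz": 0.043, "hand": 1}, {"tx": -12, "ty": -16, "tz": 155, "wx": 0, "wy": 0, "wz": 0.043, "hand": 1}, {"tx": -12, "ty": -16, "tz": 165, "wx": 0, "wy": 0, "wz": 0.043, "hand": 1}, {"tx": -12, "ty": -16, "tz": 165, "wx": 0, "wy": 0, "wz": 0.043, "hand": 1}, {"tx": -12, "ty": -16, "tz": 165, "wx": 0, "wy": 0, "wz": 0.043, "hand": 0.18}, {"tx": -12, "ty": -16, "tz": 165, "wx": 0, "wy": 0, "wz": 0.043, "hand": 0.18}, {"tx": -12, "ty": -16, "tz": 165, "wx": 0, "wy": 0, "wz": 0.043, "hand": 0.18}, {"tx": -12, "ty": -16, "tz": 165, "wx": 0, "wy": 0, "wz": 0.043, "hand": 0.18}, {"tx": -12, "ty": -16, "tz": 165, "wx": 0, "wy": 0, "wz": 0.043, "hand": 0.18}, {"tx": -12, "ty": -16, "tz": 165, "wx": 0, "wy": 0, "wz": 0.043, "hand": 0.18}], force=8)

```text
time: 17.45
tcp_pos: [0.4872, -0.049, 0.0068]
eef_rot: [3.14, -0.074, 0.004]
force: [-0.3, -0.1, 6.9]
opening: 0.588
grasp_force: 5.8
```

```bash
python3 - <<'E'
from h import *
c,_=load("sceneG")
print("arch",ray(c,[(78,335),(72,300)],.0).round(3),ray(c,(74,298),.07).round(3))
print("cyl scene bot/top",ray(c,(165,297),0).round(4),ray(c,(165.5,283),.044).round(4))
d,_=load("side0") if 0 else load("sideG"); print("arch side?",proj(d,[.33,-.33,.03]))
for p in ([.445,-.269,0],[.445,-.269,.044]): print(proj(c,p),proj(d,p))
i=cv2.imread("pics/sideG.png");h=cv2.cvtColor(i,cv2.COLOR_BGR2HSV);m=(h[...,0]>3)&(h[...,0]<16)&(h[...,1]>190)&(h[...,2]>90)
n,l,st,ce=cv2.connectedComponentsWithStats(m.astype(np.uint8)); print([ (st[k].tolist(),ce[k].round(1).tolist()) for k in range(1,n) if st[k][4]>40])
i,_2=cv2.imread("pics/wA1.png"),0;w,_=load("wA1");h=cv2.cvtColor(i,cv2.COLOR_BGR2HSV);m=(h[...,0]>3)&(h[...,0]<16)&(h[...,1]>190)&(h[...,2]>90)
n,l,st,ce=cv2.connectedComponentsWithStats(m.astype(np.uint8)); print([ (st[k].tolist(),ce[k].round(1).tolist(),ray(w,ce[k],.022).round(3)) for k in range(1,n) if st[k][4]>100])
E
```

```text
arch [[ 0.338 -0.448  0.   ]
 [ 0.252 -0.384  0.   ]] [[ 0.313 -0.408  0.07 ]]
cyl scene bot/top [[ 0.4433 -0.2757  0.    ]] [[ 0.4471 -0.267   0.044 ]]
arch side? [[384.03491861 163.61238342]]
[[167.33652702 295.26444924]] [[347.24492022 172.50472868]]
[[164.23797617 283.2627836 ]] [[348.29006239 162.60025184]]
[]
[]
```

Call:
play_rows(series=[{"tx": 0, "ty": 0, "tz": -15, "wx": 0, "wy": 0, "wz": 0, "hand": 0.18}, {"tx": 0, "ty": 0, "tz": -40, "wx": 0, "wy": 0, "wz": 0, "hand": 0.18}, {"tx": 0, "ty": 0, "tz": -70, "wx": 0, "wy": 0, "wz": 0, "hand": 0.18}, {"tx": 0, "ty": 10, "tz": -100, "wx": 0, "wy": 0, "wz": 0, "hand": 0.18}, {"tx": -15, "ty": 35, "tz": -100, "wx": 0, "wy": 0, "wz": 0, "hand": 0.18}, {"tx": -32, "ty": 65, "tz": -100, "wx": 0, "wy": 0, "wz": 0, "hand": 0.18}, {"tx": -50, "ty": 100, "tz": -100, "wx": 0, "wy": 0, "wz": 0, "hand": 0.18}, {"tx": -67, "ty": 135, "tz": -100, "wx": 0, "wy": 0, "wz": 0, "hand": 0.18}, {"tx": -84, "ty": 170, "tz": -100, "wx": 0, "wy": 0, "wz": 0, "hand": 0.18}, {"tx": -98, "ty": 200, "tz": -100, "wx": 0, "wy": 0, "wz": 0, "hand": 0.18}, {"tx": -106, "ty": 215, "tz": -100, "wx": 0, "wy": 0, "wz": 0, "hand": 0.18}, {"tx": -109, "ty": 221, "tz": -100, "wx": 0, "wy": 0, "wz": 0, "hand": 0.18}, {"tx": -109, "ty": 221, "tz": -100, "wx": 0, "wy": 0, "wz": 0, "hand": 0.18}, {"tx": -109, "ty": 221, "tz": -100, "wx": 0, "wy": 0, "wz": 0, "hand": 0.18}])

```text
time: 18.85
tcp_pos: [0.3668, -0.2638, 0.1055]
eef_rot: [-3.14, 0.074, 0.0]
force: [0.4, -0.3, -0.3]
opening: 0.594
grasp_force: 3.9
```

```bash
python3 - <<'E'
from h import *
s=arm.sense();T=R.from_rotvec(s["eef_rot"]);print(s["time"],s["tcp_pos"],s["eef_rot"],s["opening"],s["grasp_force"])
c,im=shot("wrist","wH");H,S,V=cv2.split(cv2.cvtColor(im,cv2.COLOR_BGR2HSV))
m=((H>=3)&(H<17)&(S>195)&(V>100)).astype(np.uint8)
n,l,st,ce=cv2.connectedComponentsWithStats(m); print([(st[k].tolist(),ce[k].round(1).tolist()) for k in range(1,n) if st[k][4]>60])
for r in range(0,240,8):
    print(r,[f"{H[r,x]},{S[r,x]},{V[r,x]}" for x in range(180,380,14)])
E
```

```text
18.85 [ 0.36679701 -0.26384372  0.1054937 ] [-3.14008579e+00  7.40470266e-02  3.44256113e-04] 0.5937352251347164 3.9189353585243225
[]
0 ['20,106,222', '21,105,219', '20,102,221', '20,103,221', '20,104,220', '21,105,221', '21,103,218', '20,102,219', '21,102,223', '21,102,220', '21,99,224', '21,101,220', '20,103,220', '21,103,221', '21,104,221']
8 ['20,105,222', '20,100,222', '20,102,219', '20,102,219', '20,99,222', '21,105,219', '20,100,221', '20,104,221', '19,102,221', '21,104,221', '20,104,223', '21,96,222', '20,102,221', '21,102,224', '21,99,220']
16 ['21,102,223', '21,98,222', '21,102,221', '21,102,221', '21,100,222', '21,103,220', '21,100,221', '21,98,223', '20,102,219', '21,103,220', '20,99,224', '21,104,220', '20,104,219', '19,102,221', '20,101,220']
24 ['20,102,220', '21,103,222', '21,103,221', '21,103,221', '20,101,223', '21,103,221', '20,100,222', '20,101,219', '21,100,222', '21,102,219', '21,98,223', '21,99,221', '20,99,221', '21,102,221', '21,99,222']
32 ['21,101,220', '21,104,221', '20,101,220', '20,101,220', '21,103,220', '21,98,223', '22,99,222', '21,101,220', '21,102,
[... 4681 characters left out ...]
, '20,212,65', '14,175,70', '20,100,222', '21,96,223', '20,103,131']
216 ['20,100,222', '21,102,220', '21,103,221', '15,175,64', '20,102,221', '21,102,223', '20,103,221', '20,102,222', '20,104,221', '20,102,220', '10,141,56', '16,204,65', '20,102,220', '21,100,220', '20,100,133']
224 ['20,99,223', '20,99,222', '20,103,221', '14,205,61', '21,104,221', '20,105,214', '21,103,221', '20,100,221', '21,102,222', '21,102,220', '14,208,49', '17,200,69', '20,103,221', '20,102,221', '19,100,133']
232 ['19,106,209', '20,99,221', '21,102,220', '15,171,70', '21,102,219', '20,106,205', '21,100,221', '21,100,221', '20,100,222', '20,105,220', '16,183,53', '19,115,122', '20,99,222', '21,102,220', '21,97,131']
```

```bash
cat > cylm.py <<'E'
from h import *
def analyse(tag,zc=.044,ztop=None):
    c,im=load(tag);s=arm.sense();T=R.from_rotvec(s["eef_rot"]);H,S,V=cv2.split(cv2.cvtColor(im,cv2.COLOR_BGR2HSV))
    tool=lambda p:T.inv().apply(p-s["tcp_pos"])*1000
    m=((S>135)&(V>175)&(H<20)).astype(np.uint8); m=cv2.morphologyEx(m,cv2.MORPH_OPEN,np.ones((3,3)))
    m[250:]=0
    k=max(cv2.findContours(m,0,1)[0],key=cv2.contourArea)[:,0]; print("cyl px",k.min(0),k.max(0),cv2.minEnclosingCircle(k))
    h=cv2.convexHull(k)[:,0]
    for z in (zc,zc-.044):
        w=tool(ray(c,h,z)); print("z",z,"x",w[:,0].min().round(1),w[:,0].max().round(1),"y",w[:,1].min().round(1),w[:,1].max().round(1))
    zt=s["tcp_pos"][2]+.0152 if ztop is None else ztop
    for r in range(60,200,6):
        d=((S[r]>110)&(V[r]<150)&(H[r]<19)); x=np.where(d[190:370])[0]+190
        g=[a for a in np.split(x,np.where(np.diff(x)>1)[0]+1) if len(a)>2] if len(x) else []
        print(r,[(int(a[0]),int(a[-1]),*tool(ray(c,[(a[0],r),(a[-1],r)],zt))[:,1].round(1).tolist()) for a in g], tool(ray(c,(275,r),zt))[0,0].round(1))
E
python3 -c "
from cylm import *; analyse('wH')"
```

```text
cyl px [251  77] [306 136] ((278.58770751953125, 106.44766998291016), 29.665510177612305)
z 0.044 x 62.8 98.0 y -15.7 19.0
z 0.0 x 60.5 103.2 y -18.9 23.2
60 [(233, 236, -16.6, -15.5)] 95.1
66 [(234, 236, -16.3, -15.6), (316, 318, 15.1, 15.8)] 93.0
72 [(316, 318, 15.1, 15.9)] 90.9
78 [(235, 237, -16.1, -15.3)] 88.8
84 [(200, 216, -29.8, -23.6), (235, 237, -16.2, -15.4), (332, 350, 21.5, 28.5)] 86.6
90 [(200, 218, -30.0, -22.9), (236, 238, -15.9, -15.1), (316, 318, 15.4, 16.2), (330, 350, 20.9, 28.7)] 84.4
96 [(201, 219, -29.7, -22.6), (315, 318, 15.1, 16.3), (329, 349, 20.6, 28.4)] 82.2
102 [(202, 219, -29.5, -22.8), (237, 239, -15.7, -14.9), (315, 317, 15.2, 15.9), (329, 349, 20.7, 28.6)] 80.0
108 [(202, 220, -29.6, -22.5), (328, 348, 20.4, 28.3)] 77.7
114 [(203, 213, -29.4, -25.4), (215, 221, -24.6, -22.2), (238, 240, -15.4, -14.6), (316, 318, 15.7, 16.5), (328, 347, 20.5, 28.1)] 75.5
120 [(204, 221, -29.1, -22.3), (327, 346, 20.2, 27.8)] 73.2
126 [(204, 222, -29.3, -22.0), (239, 241, -15.2, -14.4), (327, 345, 20.3, 27.6)] 70.8
132 [(205, 216, -29.0, -24.6), (218, 222, -23.8, -22.1
[... 447 characters left out ...]
(316, 318, 16.3, 17.2), (325, 342, 20.1, 27.1)] 58.9
162 [(208, 222, -28.6, -22.7), (241, 243, -14.8, -14.0), (324, 341, 19.8, 26.8)] 56.4
168 [(209, 225, -28.3, -21.6), (242, 244, -14.5, -13.6), (316, 318, 16.5, 17.4), (324, 340, 19.9, 26.6)] 53.9
174 [(209, 225, -28.5, -21.7), (324, 340, 20.0, 26.7)] 51.3
180 [(210, 225, -28.2, -21.8), (243, 245, -14.2, -13.4), (317, 319, 17.1, 18.0), (323, 339, 19.7, 26.4)] 48.8
186 [(211, 226, -27.9, -21.5), (243, 245, -14.3, -13.4), (317, 319, 17.2, 18.1), (323, 339, 19.8, 26.6)] 46.2
192 [(211, 219, -28.1, -24.6), (221, 227, -23.8, -21.2), (322, 338, 19.5, 26.3)] 43.6
198 [(212, 227, -27.8, -21.3), (244, 246, -14.0, -13.1), (322, 338, 19.6, 26.5)] 40.9
```

Relative to the tongs' tips, the cylinder's centre is about 8 mm ahead and 1.8 mm to the side; the tips' gap of 49 mm leaves more than 6 mm each side. Correct for that, then lower.

Call:
play_rows(series=[{"tx": 8, "ty": 1.8, "tz": 0, "wx": 0, "wy": 0, "wz": 0, "hand": 0.18}, {"tx": 8, "ty": 1.8, "tz": 0, "wx": 0, "wy": 0, "wz": 0, "hand": 0.18}, {"tx": 8, "ty": 1.8, "tz": 15, "wx": 0, "wy": 0, "wz": 0, "hand": 0.18}, {"tx": 8, "ty": 1.8, "tz": 30, "wx": 0, "wy": 0, "wz": 0, "hand": 0.18}, {"tx": 8, "ty": 1.8, "tz": 45, "wx": 0, "wy": 0, "wz": 0, "hand": 0.18}, {"tx": 8, "ty": 1.8, "tz": 45, "wx": 0, "wy": 0, "wz": 0, "hand": 0.18}])

```text
time: 19.5
tcp_pos: [0.3735, -0.2651, 0.0588]
eef_rot: [-3.138, 0.073, 0.005]
force: [0.4, -0.2, -0.6]
opening: 0.593
grasp_force: 3.9
```

```bash
python3 - <<'E'
from cylm import *
shot("wrist","wI"); print(arm.sense()["tcp_pos"],arm.sense()["opening"]); analyse("wI")
E
```

```text
[ 0.37412631 -0.26566184  0.05982204] 0.5883456072387782
cyl px [243  80] [313 154] ((278.053955078125, 117.14508056640625), 37.48863983154297)
z 0.044 x 55.9 90.7 y -17.3 17.3
z 0.0 x 51.0 95.4 y -21.6 22.5
60 [(222, 226, -21.4, -19.9), (324, 327, 17.0, 18.2)] 94.4
66 [(225, 227, -20.4, -19.7), (324, 327, 17.1, 18.3)] 92.3
72 [(224, 227, -20.9, -19.7), (324, 327, 17.2, 18.4)] 90.3
78 [(224, 227, -21.0, -19.8), (324, 327, 17.3, 18.5)] 88.1
84 [(199, 216, -30.7, -24.2), (225, 228, -20.7, -19.5), (324, 327, 17.4, 18.6), (332, 351, 20.5, 27.8)] 86.0
90 [(200, 217, -30.5, -23.9), (226, 229, -20.4, -19.3), (330, 350, 19.8, 27.6)] 83.8
96 [(201, 218, -30.2, -23.6), (226, 229, -20.5, -19.3), (329, 349, 19.6, 27.3)] 81.7
102 [(201, 219, -30.4, -23.4), (226, 229, -20.6, -19.4), (324, 327, 17.7, 18.9), (329, 349, 19.7, 27.5)] 79.5
108 [(202, 220, -30.2, -23.1), (227, 230, -20.3, -19.1), (323, 348, 17.4, 27.3)] 77.2
114 [(203, 220, -29.9, -23.2), (228, 230, -20.0, -19.2), (323, 347, 17.5, 27.0)] 75.0
120 [(203, 221, -30.1, -22.9), (228, 231, -20.1, -18.9), (323, 346, 17.6, 26.8)] 72.7
126 [(204
[... 484 characters left out ...]
224, -24.4, -22.4), (231, 234, -19.5, -18.3), (323, 342, 18.3, 26.1)] 58.5
162 [(208, 224, -29.1, -22.5), (232, 234, -19.2, -18.4), (323, 342, 18.4, 26.2)] 56.1
168 [(209, 225, -28.8, -22.2), (232, 235, -19.3, -18.0), (326, 341, 19.7, 26.0)] 53.6
174 [(209, 223, -29.0, -23.1), (233, 235, -19.0, -18.1), (324, 341, 19.0, 26.1)] 51.1
180 [(210, 226, -28.7, -22.0), (233, 236, -19.1, -17.8), (323, 340, 18.7, 25.9)] 48.5
186 [(211, 226, -28.5, -22.1), (233, 236, -19.2, -17.9), (322, 339, 18.4, 25.6)] 45.9
192 [(211, 227, -28.6, -21.8), (234, 237, -18.8, -17.6), (325, 338, 19.8, 25.3)] 43.4
198 [(212, 226, -28.3, -22.3), (235, 237, -18.5, -17.6), (322, 324, 18.6, 19.5), (326, 338, 20.4, 25.5)] 40.7
```

Call:
play_rows(series=[{"tx": 1, "ty": 1, "tz": 5, "wx": 0, "wy": 0, "wz": 0, "hand": 0.18}, {"tx": 1, "ty": 1, "tz": 15, "wx": 0, "wy": 0, "wz": 0, "hand": 0.18}, {"tx": 1, "ty": 1, "tz": 25, "wx": 0, "wy": 0, "wz": 0, "hand": 0.18}, {"tx": 1, "ty": 1, "tz": 35, "wx": 0, "wy": 0, "wz": 0, "hand": 0.18}, {"tx": 1, "ty": 1, "tz": 40, "wx": 0, "wy": 0, "wz": 0, "hand": 0.18}, {"tx": 1, "ty": 1, "tz": 40, "wx": 0, "wy": 0, "wz": 0, "hand": 0.1}, {"tx": 1, "ty": 1, "tz": 40, "wx": 0, "wy": 0, "wz": 0, "hand": 0.04}, {"tx": 1, "ty": 1, "tz": 40, "wx": 0, "wy": 0, "wz": 0, "hand": 0.02}, {"tx": 1, "ty": 1, "tz": 40, "wx": 0, "wy": 0, "wz": 0, "hand": -1}, {"tx": 1, "ty": 1, "tz": 40, "wx": 0, "wy": 0, "wz": 0, "hand": -1}, {"tx": 1, "ty": 1, "tz": 40, "wx": 0, "wy": 0, "wz": 0, "hand": -1}, {"tx": 1, "ty": 1, "tz": 40, "wx": 0, "wy": 0, "wz": 0, "hand": -1}], force=20)

```text
time: 20.75
tcp_pos: [0.3757, -0.2678, 0.0209]
eef_rot: [3.14, -0.074, 0.001]
force: [-0.4, 0.0, -0.8]
opening: 0.508
grasp_force: 20.0
```

Call:
play_rows(series=[{"tx": 0, "ty": 0, "tz": -5, "wx": 0, "wy": 0, "wz": 0, "hand": -1}, {"tx": 0, "ty": 0, "tz": -15, "wx": 0, "wy": 0, "wz": 0, "hand": -1}, {"tx": 0, "ty": 0, "tz": -35, "wx": 0, "wy": 0, "wz": 0, "hand": -1}, {"tx": 0, "ty": 0, "tz": -60, "wx": 0, "wy": 0, "wz": 0, "hand": -1}, {"tx": 0, "ty": 0, "tz": -85, "wx": 0, "wy": 0, "wz": 0, "hand": -1}, {"tx": 0, "ty": 0, "tz": -105, "wx": 0, "wy": 0, "wz": 0, "hand": -1}, {"tx": 0, "ty": 0, "tz": -115, "wx": 0, "wy": 0, "wz": 0, "hand": -1}, {"tx": 0, "ty": 0, "tz": -115, "wx": 0, "wy": 0, "wz": 0, "hand": -1}])

```text
time: 21.55
tcp_pos: [0.3767, -0.2686, 0.1379]
eef_rot: [3.138, -0.074, 0.005]
force: [0.2, -0.5, -1.2]
opening: 0.502
grasp_force: 20.0
```

```bash
cat > chk.py <<'E'
from h import *
def chk(tag):
    s=arm.sense();T=R.from_rotvec(s["eef_rot"]);print(s["time"],s["tcp_pos"],s["eef_rot"],s["opening"],s["grasp_force"])
    ctr=s["tcp_pos"]+T.apply([.0775,0,0]); z0=s["tcp_pos"][2]-.0209
    th=np.linspace(0,2*np.pi,40)
    for n in("wrist","scene","side"):
        c,im=shot(n,tag+n);H,S,V=cv2.split(cv2.cvtColor(im,cv2.COLOR_BGR2HSV))
        P=np.vstack([np.c_[ctr[0]+.018*np.cos(th),ctr[1]+.018*np.sin(th),np.full(40,z0+z)] for z in(0,.044)]);u=proj(c,P)
        m=((H>=2)&(H<20)&(S>(135 if n=="wrist" else 190))&(V>(150 if n=="wrist" else 90))).astype(np.uint8)
        a,b=np.maximum(u.min(0).astype(int)-25,0),u.max(0).astype(int)+25; mm=np.zeros_like(m);mm[a[1]:b[1],a[0]:b[0]]=m[a[1]:b[1],a[0]:b[0]]
        ks=cv2.findContours(cv2.morphologyEx(mm,cv2.MORPH_OPEN,np.ones((2,2))),0,1)[0]
        print(n,"pred",u.min(0).round(),u.max(0).round(),"seen",[(k[:,0].min(0).tolist(),k[:,0].max(0).tolist()) for k in ks if cv2.contourArea(k)>20])
E
python3 -c "
from chk import *; chk('J')"
```

```text
21.55 [ 0.37673993 -0.26860002  0.13786896] [ 3.13814681 -0.0740687   0.00535884] 0.5021297563436917 19.9960720539093
wrist pred [229.  55.] [326. 157.] seen [([230, 76], [321, 172])]
scene pred [149. 244.] [169. 270.] seen [([149, 245], [164, 256])]
side pred [343. 131.] [354. 147.] seen []
```

The scene camera shows the cylinder lifted: its rows went from 279–301 to 245–256. Next, carry it to the round recess at a moderate pace.

Call:
play_rows(series=[{"tx": 2, "ty": -10, "tz": -10, "wx": 0, "wy": 0, "wz": 0, "hand": -1}, {"tx": 7, "ty": -30, "tz": -20, "wx": 0, "wy": 0, "wz": 0, "hand": -1}, {"tx": 13, "ty": -56, "tz": -30, "wx": 0, "wy": 0, "wz": 0, "hand": -1}, {"tx": 20, "ty": -86, "tz": -40, "wx": 0, "wy": 0, "wz": 0, "hand": -1}, {"tx": 27, "ty": -117, "tz": -40, "wx": 0, "wy": 0, "wz": 0, "hand": -1}, {"tx": 34, "ty": -148, "tz": -40, "wx": 0, "wy": 0, "wz": 0, "hand": -1}, {"tx": 41, "ty": -179, "tz": -40, "wx": 0, "wy": 0, "wz": 0, "hand": -1}, {"tx": 48, "ty": -210, "tz": -40, "wx": 0, "wy": 0, "wz": 0, "hand": -1}, {"tx": 55, "ty": -241, "tz": -40, "wx": 0, "wy": 0, "wz": 0, "hand": -1}, {"tx": 62, "ty": -272, "tz": -40, "wx": 0, "wy": 0, "wz": 0, "hand": -1}, {"tx": 69, "ty": -303, "tz": -40, "wx": 0, "wy": 0, "wz": 0, "hand": -1}, {"tx": 76, "ty": -334, "tz": -40, "wx": 0, "wy": 0, "wz": 0, "hand": -1}, {"tx": 83, "ty": -365, "tz": -40, "wx": 0, "wy": 0, "wz": 0, "hand": -1}, {"tx": 90, "ty": -396, "tz": -40, "wx": 0, "wy": 0, "wz": 0, "hand": -1}, {"tx": 97, "ty": -425, "tz": -40, "wx": 0, "wy": 0, "wz": 0, "hand": -1}, {"tx": 103, "ty": -450, "tz": -40, "wx": 0, "wy": 0, "wz": 0, "hand": -1}, {"tx": 108, "ty": -472, "tz": -40, "wx": 0, "wy": 0, "wz": 0, "hand": -1}, {"tx": 112, "ty": -488, "tz": -40, "wx": 0, "wy": 0, "wz": 0, "hand": -1}, {"tx": 114, "ty": -497, "tz": -40, "wx": 0, "wy": 0, "wz": 0, "hand": -1}, {"tx": 114, "ty": -497, "tz": -40, "wx": 0, "wy": 0, "wz": 0, "hand": -1}])

```text
time: 23.7
tcp_pos: [0.5127, 0.2242, 0.1754]
eef_rot: [3.14, -0.072, -0.001]
force: [-0.2, 0.1, -0.1]
opening: 0.508
grasp_force: 20.0
```

```bash
python3 -c "
from chk import *; chk('K')
import numpy as np
# round recess floor seen from scene/wrist/side
for t in('Kwrist','Kscene','Kside'):
    c,im=load(t);H,S,V=cv2.split(cv2.cvtColor(im,cv2.COLOR_BGR2HSV));m=((S<60)&(V>170)).astype(np.uint8)
    u=proj(c,[.5885,.2188,.06])[0];k=cv2.findContours(m,0,1)[0]
    print(t,'recess pred',u.round(1),[(a[:,0].min(0).tolist(),a[:,0].max(0).tolist()) for a in k if cv2.contourArea(a)>10 and np.hypot(*(a[:,0].mean(0)-u))<90])
"
```

```text
23.7 [0.51271723 0.22419647 0.17543236] [ 3.14048794e+00 -7.21567312e-02 -1.10762024e-03] 0.5080708658174775 19.99629110097885
wrist pred [229.  55.] [326. 157.] seen [([230, 75], [322, 173]), ([332, 72], [350, 182]), ([205, 31], [350, 57])]
scene pred [303. 138.] [317. 158.] seen []
side pred [242. 200.] [256. 221.] seen []
Kwrist recess pred [278.2 115.5] [([287, 197], [294, 206])]
Kscene recess pred [306.9 182.2] [([279, 163], [289, 170]), ([372, 124], [384, 137]), ([361, 121], [375, 135]), ([353, 119], [366, 133]), ([344, 116], [357, 132]), ([338, 114], [348, 127])]
Kside recess pred [252.  240.2] [([204, 303], [231, 341]), ([269, 240], [287, 258]), ([246, 239], [257, 244]), ([259, 166], [287, 173])]
```

```bash
python3 -c "
from h import *
for t,(x0,y0,x1,y1) in (('Kscene',(290,125,332,172)),('Kside',(228,186,272,236))):
    c,im=load(t);H,S,V=cv2.split(cv2.cvtColor(im,cv2.COLOR_BGR2HSV))
    for y in range(y0,y1,3): print(t,y,' '.join(f'{H[y,x]}/{S[y,x]}/{V[y,x]}' for x in range(x0,x1,4)))
"
```

```text
Kscene 125 45/28/18 0/0/0 20/96/164 20/104/165 20/101/164 19/102/172 38/31/162 37/32/167 15/83/163 24/51/124 17/58/84
Kscene 128 105/36/14 108/255/5 21/95/167 19/108/130 21/110/128 20/95/129 24/40/64 13/122/50 18/48/80 23/44/98 24/49/98
Kscene 131 87/143/16 0/21/24 21/99/159 21/101/161 19/97/165 19/93/181 21/110/67 18/120/66 22/52/147 25/52/93 22/50/97
Kscene 134 11/185/22 20/96/72 22/97/160 18/99/167 18/104/164 20/104/66 20/103/77 19/101/184 18/43/77 21/57/85 24/49/141
Kscene 137 13/168/35 13/151/32 11/181/24 17/107/81 17/116/136 19/125/102 20/113/68 18/99/160 30/38/80 24/45/90 19/55/98
Kscene 140 9/202/24 13/194/25 10/158/34 14/189/136 14/192/149 14/186/155 20/112/143 19/109/140 22/50/77 26/46/88 22/57/98
Kscene 143 11/117/37 20/98/172 18/119/60 14/225/67 14/186/158 14/185/160 12/187/79 20/98/170 22/48/79 21/46/89 24/40/95
Kscene 146 9/186/26 16/197/31 9/197/22 12/198/49 13/221/68 14/234/62 14/218/41 20/95/175 21/46/78 22/52/93 26/45/97
Kscene 149 13/185/33 8/202/29 13/143/34 12/255/26 14/204/30 16/249/43 18/129/128 21/100/164 23/43/77 20/52/88 17/46/99
Kscene 152 18/135/166 62/86/
[... 2202 characters left out ...]
19/87/218 14/173/196 13/148/119 150/6/46 105/21/48 105/33/47 150/9/59
Kside 222 19/92/186 19/93/189 19/89/215 19/87/218 19/90/215 16/137/158 16/116/170 18/90/125 16/107/126 7/40/57 105/20/51
Kside 225 19/86/219 19/89/218 18/90/208 18/103/159 16/135/159 18/118/199 15/132/191 15/133/159 17/100/125 19/85/141 15/44/69
Kside 228 19/88/217 19/88/217 19/87/218 16/127/165 17/123/176 18/118/205 18/118/203 17/119/202 16/134/179 16/132/156 18/90/128
Kside 231 19/89/218 19/87/218 18/103/185 16/137/162 18/118/206 18/118/206 18/119/204 18/119/203 17/118/206 17/121/204 16/136/169
Kside 234 19/87/217 19/89/213 16/137/162 18/119/201 18/116/206 18/119/206 18/115/210 18/118/205 18/120/206 18/117/207 18/118/206
```

Call:
play_rows(series=[{"tx": 1.5, "ty": 2, "tz": 8, "wx": 0, "wy": 0, "wz": 0, "hand": -1}, {"tx": 1.5, "ty": 2, "tz": 22, "wx": 0, "wy": 0, "wz": 0, "hand": -1}, {"tx": 1.5, "ty": 2, "tz": 38, "wx": 0, "wy": 0, "wz": 0, "hand": -1}, {"tx": 1.5, "ty": 2, "tz": 50, "wx": 0, "wy": 0, "wz": 0, "hand": -1}, {"tx": 1.5, "ty": 2, "tz": 57, "wx": 0, "wy": 0, "wz": 0, "hand": -1}, {"tx": 1.5, "ty": 2, "tz": 59, "wx": 0, "wy": 0, "wz": 0, "hand": -1}, {"tx": 1.5, "ty": 2, "tz": 59, "wx": 0, "wy": 0, "wz": 0, "hand": -1}, {"tx": 1.5, "ty": 2, "tz": 59, "wx": 0, "wy": 0, "wz": 0, "hand": -1}, {"tx": 1.5, "ty": 2, "tz": 59, "wx": 0, "wy": 0, "wz": 0, "hand": -1}])

```text
time: 24.75
tcp_pos: [0.5149, 0.2216, 0.1175]
eef_rot: [-3.14, 0.074, -0.002]
force: [0.2, 0.0, -1.8]
opening: 0.505
grasp_force: 20.0
```

```bash
python3 -c "
from chk import *; chk('L')
c,im=load('Lscene');H,S,V=cv2.split(cv2.cvtColor(im,cv2.COLOR_BGR2HSV))
m=((H>=10)&(H<17)&(S>165)&(V>55)).astype(np.uint8)[140:185,290:330]
print('\n'.join(''.join('#' if v else '.' for v in r) for r in m))
"
```

```text
24.75 [0.51491094 0.22159043 0.11752865] [-3.14013735e+00  7.40759842e-02 -2.20154637e-03] 0.5048099638352485 19.996151626110077
wrist pred [229.  55.] [326. 157.] seen [([233, 75], [322, 172]), ([266, 31], [350, 41])]
scene pred [302. 156.] [316. 176.] seen []
side pred [243. 215.] [257. 235.] seen []
........................................
........................................
........................................
........................................
........................................
.....#.#................................
........................................
...............#........................
................#.......................
................#.......................
........................................
........................................
........................................
........................................
........................................
........................................
........................................
............#########...................
............###########.................
...........######
[... 348 characters left out ...]
...
....................####................
....................###.................
....................###.................
....................###.................
...........#........###.................
............#####...###.................
.............#########..................
................###.....................
........................................
........................................
........................................
........................................
........................................
........................................
........................................
........................................
........................................
```

```bash
python3 -c "
from h import *
print(arm.sign_off())"
```

```text
the job is handed in; nothing more can be done
None
```

The job is handed in, with no verdict returned: the square and middle half-circle are home in their recesses and released, and the cylinder is held upright in the squeezed tongs (20 N) about 35 mm above the empty round recess, after about 25 of the 72 s.

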